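Clamp a stone specimen on the microscope stage

ROBOT

A 6-joint arm with a two-finger parallel gripper is mounted at the origin on the work surface. World frame = base frame: x ahead of the robot, y to its left, z up, the work surface at z = 0. Lengths are in m, angles in rad, forces in N, time in s.
With the tool pointing down it reaches from about 0.375 to 0.975 m from the base axis. Payload 3.8 kg.
Tool frame: the origin (TCP) lies on the centre line of the jaws, within the pads' length; the fingertips stand 8 mm ahead of it and the grasp point (between the pads) lies 11 mm behind it; z points along the fingers, y is the direction in which the jaws open and shut (so a half turn about z gives the same grasp; the last joint's range is limited). The gripper opens to 85 mm and grips with 20 to 120 N. Pads are 22 mm wide; open, the fingers measure 114 mm over their backs; the gripper's body (76 mm by 85 mm) begins 54 mm behind the grasp point. The pads swing forward as they close: fully open they stand 13 mm farther back than shut.
Start: joints at [1.161, 0.264, 1.604, -0, 1.274, -0.037], TCP at [0.246, 0.629, 0.239] pointing down, gripper open.
Joint ranges: [-2.63, 2.63], [-0.94, 2.18], [0.31, 2.57], [-1.31, 4.45], [0, 2.66], [-2.55, 2.55]. Speed limits (rad/s): [2.57, 2.57, 3.14, 3.14, 3.14, 3.14].

INTERFACE

Orientations are given as a rotation vector (axis times angle).
In Python, from workcell import bot gives the robot as it stands.
- The arm moves only by the tool arm_command, never from a script. Its arguments are lists of equal length, an entry for each row: "slide": the shift along the tool's x, y, z in m, a list of three; "angular": the turn, a rotation vector about the tool's x, y, z in degrees, a list of three; "hand": the finger opening in m, from 0 to 0.0854. A call has exactly 8 rows; each row shifts and turns the pose as measured when the row begins, along the tool's axes as they then stand; what a row does not reach is not made up. A row lasts 1/10 s, in which the tool goes at most 50 mm and 8.59 degrees, less where a joint would pass 70% of its speed; a pose out of reach is approached as far as the arm can. A call is refused whole if a number of a shift passes 0.05 or a number of a turn 8.59, either way. A call with a gripper value outside its range is refused whole. The fingers move at their own pace and stop on an object; "squeeze" is the grip in N (left out, the last holds). Time passes only in rows, so rows that do not move let the fingers close, or fill a call up. It gives the time, the measured TCP pose, the force and the opening at its end, in the units of the state.
- bot.read_state(): the state, without advancing time (a new reading comes with each control period).
- bot.read_camera(name): name is "scene" or "side" or "wrist"; returns the picture (400x640x3 uint8, red, green, blue); there is no depth.
- bot.get_calibration(name): a dict with "fx", "fy", "cx", "cy" (pixels), "R" (3x3) and "t" (3): a world point X has camera coordinates R X + t. Camera axes: x right, y down, z forward; pixel columns grow to the right and rows downward; lengths in m; the calibration is good to about 2 mm. A picture is of the moment at which its call begins: read the wrist's pose just before it. get_calibration takes no time and is no camera call; for the wrist camera it gives the pose at the moment of the call.
- bot.finish_job(): hands the job in, once; it reports no verdict.
The state is a dict: "time": time; "q": joint angles; "joint_vel": joint speeds; "joint_torque": joint torques, N m; "tool_pos": TCP position; "tcp_rot": TCP orientation; "wrist_force": force on the tool from outside, world axes, zero at the start; "torque": the same for the moment, N m; "width": opening from 0.0 (shut) to 1.0 (fully open).
Only numpy, scipy, OpenCV 4.12 (cv2) and the standard library are available. Lean on these libraries where they do the work, as an engineer would, in place of code of your own. Each camera call takes 0.05 s, during which the arm holds its last target.

TASK

Swing the part-shut lever of the cam clamp on the black specimen stage fully open, slide the stone block that lies on the stage gently home into the corner so that it sits flush against both fences, then swing the lever firmly shut, past its dead point to its stop, so that the cam holds the block. Do not force anything: stop pushing as soon as the block or the lever comes up against its stop, and leave the other things where they are.

Things in the scene. Friction and masses are not known exactly. Their poses are not given: they have to be found in the camera images.
- stage: Black metal specimen stage, 260 (x) x 240 (y) x 24 mm, fixed; origin under its centre on the table. On it, in its frame: aluminium back fence, 12 mm high, face to -x at x = +35 mm (y -25 to +42 mm); long side fence, 12 mm high, face to -y at y = +30 mm (x -115 to +35 mm). They form the corner for the block. A cam clamp stands on the -y side, facing the side fence.
- home (a point): Point on the stage's top, 24 mm above the table, axes as the stage's, at stage x = +5, y = +5 mm: the centre of the block's underside is here when the block touches both fences.
- block: Loose stone block (cut, polished specimen, plain grey), 60 (x) x 50 (y) x 20 mm tall, 110 to 225 g; origin at the centre of its underside. It starts on the stage in front of the clamp, up to 0.25 rad askew, 71 to 93 mm short of home along stage x and 17 to 60 mm along y.
- lever (a joint): Angle q of the clamp lever about its upright pivot: 0 = fully open (lever along stage +x, stop), 1.6 = fully shut (lever along stage -y, stop); grows clockwise seen from above. Starts at 0.95 to 1.35. Slight friction (0.03 N m): stays where left. With the block home it goes stiff (up to 0.4 N m) from about 0.65 on; dead point 1.45; past it, it locks.
- lever_pivot (a point): Pivot of the lever on the stage's top, at stage x = +5, y = -43 mm, sprung 6 N/mm, up to 6 mm, to -y. An aluminium disc (cam) 32 mm across, 19 mm high, turns with the lever, 10 mm off-centre. It reaches 16 + 10 cos(q - 1.45) mm from the pivot towards +y: 17 mm open (6 mm clear of the block), 26 mm at the dead point (3 mm of squeeze). Part-shut it bars the block's way.
- lever_grip (a point): Centre of the top of the lever's upright steel knob, 90 mm above the table, 100 mm from the pivot. The knob is 18 mm in diameter and 40 mm tall; below it the flat steel lever, 14 mm wide, reaches 50 mm above the table (its underside 43 mm). With the lever at q the knob lies 100 cos q mm to stage +x and 100 sin q mm to stage -y of the pivot.
- objective_a: Bystander, leave alone: steel microscope objective, 28 mm wide, 46 mm tall, standing on the stage plate; origin at its underside.
- objective_b: Bystander, leave alone: steel objective like it, standing on the table; origin at its underside.
- spare: Bystander, leave alone: another, smaller stone block, 45 x 45 x 16 mm, on the table; origin at its underside.
- dropper: Bystander, leave alone: amber dropper bottle, 32 mm wide, 70 mm tall; origin at its underside.
- jar: Bystander, leave alone: glass jar, 56 mm wide, 60 mm tall; origin at its underside.
- dish: Bystander, leave alone: shallow glass dish, 90 mm wide, 16 mm tall; origin at its underside.
- slide_box: Bystander, leave alone: grey slide box, 85 x 100 x 32 mm; origin at its underside.
- driver: Bystander, leave alone: small screwdriver, 150 mm long, lying.

How it is judged:
On the way, in this order (a step that is already met when the one before it is completed fails the run):
1. the lever is swung open (value of joint lever below 0.2 rad), for 0.1 s.
2. the block is home against both fences, with the lever still open (x of block in the frame of home between -0.002 and 0.002 m and y of block in the frame of home between -0.002 and 0.002 m and angle between the x axis of block and the x axis of stage, either way round below 0.06 rad and value of joint lever below 0.5 rad), for 0.2 s.
At the end, for the whole second after the job is handed in: The block's centre is within 2 mm of home along both stage axes and square to the fences within 0.06 rad, the lever is shut beyond 1.5 rad, its cam presses on the block with more than 8 N, and block and lever are at rest (x of block in the frame of home between -0.002 and 0.002 m and y of block in the frame of home between -0.002 and 0.002 m and angle between the x axis of block and the x axis of stage, either way round below 0.06 rad and value of joint lever above 1.5 rad and contact force between lever and block above 8 N and linear speed of block below 0.01 m/s and velocity of joint lever between -0.05 and 0.05 rad/s); the robot touches nothing.
It fails at once if the robot presses on the block with more than 15 N (contact force between any of the fingers, the arm and block above 15 N).
It fails at once if the robot pushes the lever with more than 25 N (contact force between any of the fingers, the arm and lever above 25 N).
It fails at once if a bystander is moved by more than 20 mm (distance of any of objective_a, objective_b, spare, dropper, jar, dish, slide_box, driver from where it was at the start of the episode above 0.02 m).
It also fails if it takes over 64 s, if anything falls off the work surface, if the arm or the gripper's body presses on something with over 40 N, if the wrist force passes 120 N, or if a joint passes its speed limit or range.

## Working session

There is one attempt and no reset: what is moved stays moved. The work goes in short steps, Python scripts to look and compute and a tool call to move; the robot and the scene stay as the last step left them, time stands still between calls to the robot, and variables do not carry over. Pictures are saved under pics/ and viewed, and the job is handed in when it is done.

Besides the shell and the picture viewer there is one more tool, called after "Emit:" as name(argument=value, ...) on one line, values as JSON. arm_command: Moves the arm, as the interface text tells. Its arguments: {"type":"object","properties":{"slide":{"type":"array","items":{"type":"array","items":{"type":"number"}}},"angular":{"type":"array","items":{"type":"array","items":{"type":"number"}}},"hand":{"type":"array","items":{"type":"number"}},"squeeze":{"type":"number"}},"required":["slide","angular","hand"]}

```bash
ls; mkdir -p pics; python3 - <<'E'
from workcell import bot
import cv2
s=bot.read_state()
print({k:s[k] for k in s})
for n in ["scene","side","wrist"]:
    c=bot.get_calibration(n); print(n,c)
    im=bot.read_camera(n); cv2.imwrite(f"pics/{n}0.png",im[:,:,::-1])
E
```

```text
pics
{'time': 0.0, 'q': array([ 1.16110507e+00,  2.64737731e-01,  1.60537467e+00, -1.62506559e-06,
        1.27366843e+00, -3.69012362e-02]), 'joint_vel': array([-1.34734387e-03, -8.06500177e-04, -5.15245269e-04, -6.82801654e-05,
       -6.55358731e-05,  1.59433184e-04]), 'joint_torque': array([-6.18599242e-04, -5.15101683e+01, -3.67315328e+01, -8.48702484e-05,
        1.31618659e-02,  1.01187496e-05]), 'tool_pos': array([0.24556827, 0.62799154, 0.23797201]), 'tcp_rot': array([-0.58210171, -3.08669984,  0.00335187]), 'wrist_force': array([ 0.67802777,  0.03595197, -0.03410114]), 'torque': array([-0.0158957 , -0.04209122, -0.03623259]), 'width': 0.997005091674411}
scene {'fx': 435.1190831924934, 'fy': 435.1190831924934, 'cx': 319.5299214720276, 'cy': 197.0015903260495, 'R': array([[-0.38617161,  0.92242142, -0.00319425],
       [ 0.69224802,  0.28751742, -0.66191118],
       [-0.60964265, -0.25782252, -0.74957547]]), 't': array([ 0.26974838, -0.34099725,  1.61024758])}
side {'fx': 368.2778575288693, 'fy': 368.2778575288693, 'cx': 314.58335851598787, 'cy': 201.13373604037017, 'R': array([[ 0.95147224, -0.30747211, -0.0127072 ],
       [-0.21892081, -0.64727498, -0.73014299],
       [ 0.21627355,  0.69749266, -0.68317622]]), 't': array([-0.56479907,  0.16627228,  1.22672776])}
wrist {'fx': 355.79330585287, 'fy': 355.79330585287, 'cx': 314.2589954790141, 'cy': 193.79166941766346, 'R': array([[ 0.36446711,  0.93121413, -0.00199475],
       [ 0.88953409, -0.34751869,  0.29658027],
       [ 0.27548653, -0.10986815, -0.95500584]]), 't': array([-0.67425328, -0.03863885,  0.38020709])}
```

View pics/scene0.png

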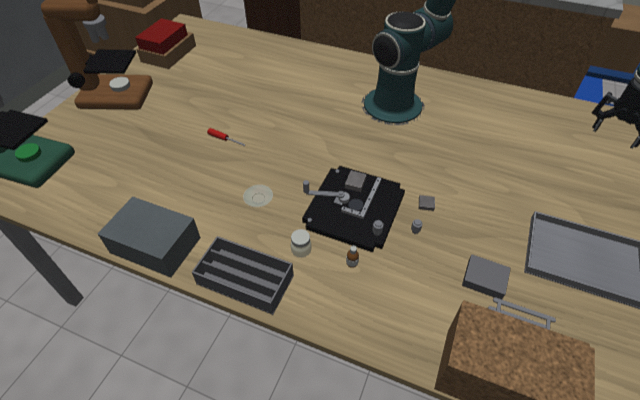

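View pics/side0.png

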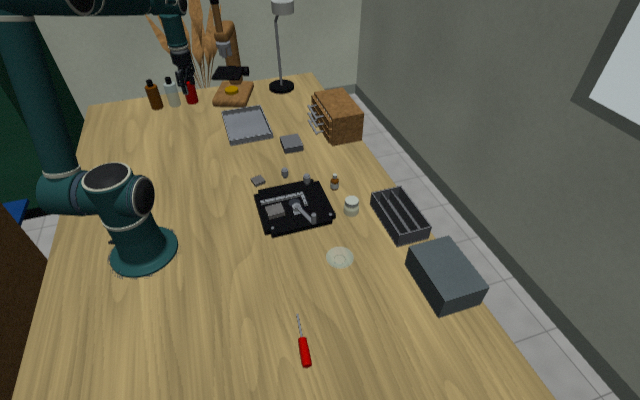

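View pics/wrist0.png

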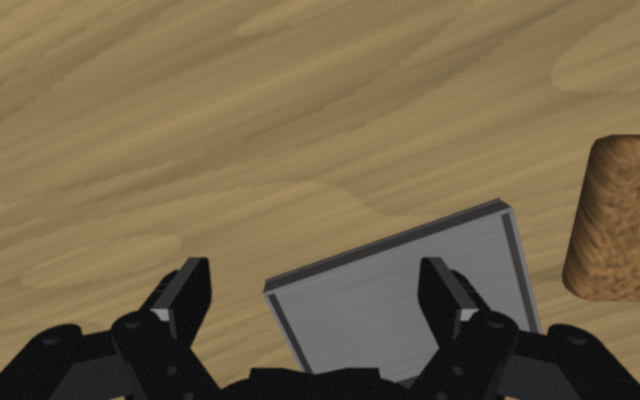

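The scene view has the stage at about (355,205), with the lever knob near (306,187) and the block near (355,181). The tool is far off, at upper right. I'll enlarge both views.

```bash
python3 - <<'E'
import cv2
a=cv2.imread("pics/scene0.png")[155:260,285:445]; cv2.imwrite("pics/scene0c.png",cv2.resize(a,None,fx=5,fy=5,interpolation=cv2.INTER_CUBIC))
a=cv2.imread("pics/side0.png")[165:245,240:370]; cv2.imwrite("pics/side0c.png",cv2.resize(a,None,fx=6,fy=6,interpolation=cv2.INTER_CUBIC))
E
```

```text
(no output)
```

View pics/scene0c.png

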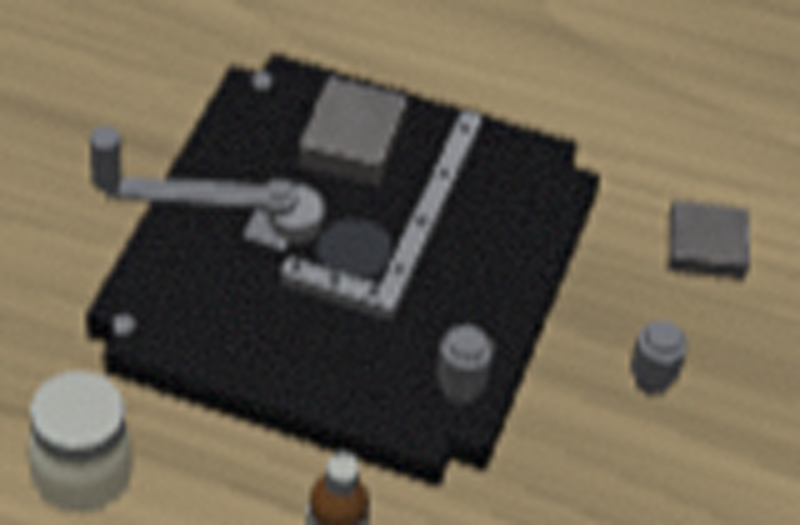

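View pics/side0c.png

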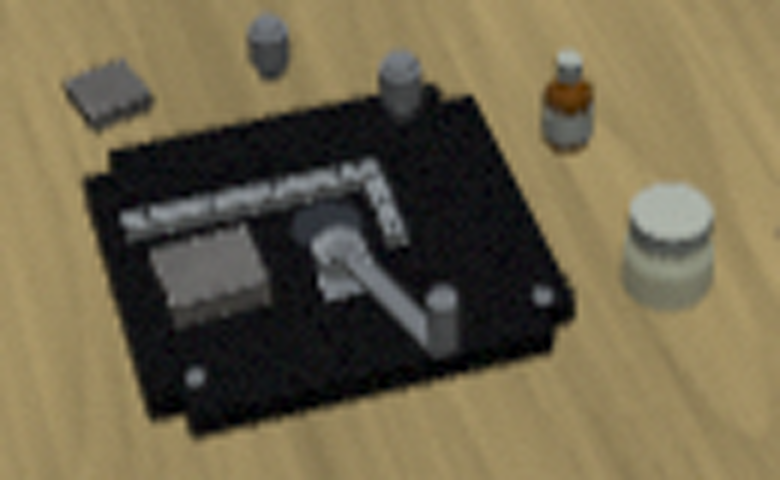

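In the enlarged views the side fence runs from (379,178) to the corner at (363,216), the block top is near (356,180), and the lever points to stage -y with its knob at (306,182). I'll get a coarse pose first, then take a wrist view from above.

```bash
cat > h.py <<'E'
import numpy as np, cv2
from workcell import bot
from scipy.spatial.transform import Rotation as Rn
def ray(c,uv,z):
    uv=np.atleast_2d(np.array(uv,float)); R=np.array(c["R"]);t=np.array(c["t"])
    d=np.c_[(uv[:,0]-c["cx"])/c["fx"],(uv[:,1]-c["cy"])/c["fy"],np.ones(len(uv))]@R
    o=-R.T@t
    return o+d*((z-o[2])/d[:,2])[:,None]
def proj(c,X):
    X=np.atleast_2d(X)@np.array(c["R"]).T+c["t"]
    return np.c_[c["fx"]*X[:,0]/X[:,2]+c["cx"],c["fy"]*X[:,1]/X[:,2]+c["cy"]]
E
python3 - <<'E'
from h import *
c=bot.get_calibration("scene"); f=lambda u,v:(285+u/5-.4,155+v/5-.4)
s=bot.get_calibration("side"); g=lambda u,v:(240+u/6-.4,165+v/6-.4)
np.set_printoptions(precision=4,suppress=True)
print("fence scene far,corner,back",ray(c,[f(470,115),f(390,300),f(287,263)],.036))
print("fence side far,corner,back",ray(s,[g(125,215),g(375,165),g(400,240)],.036))
print("knob",ray(c,[f(105,133)],.09),ray(s,[g(442,292)],.09))
print("block top",ray(c,[f(360,122)],.044),ray(s,[g(208,265)],.044))
w=bot.get_calibration("wrist");st=bot.read_state()
T=Rn.from_rotvec(st["tcp_rot"]).as_matrix(); print(T, "cam in tool", T.T@(-w["R"].T@w["t"]-st["tool_pos"]), "\n",T.T@w["R"].T)
E
```

```text
fence scene far,corner,back [[0.4119 0.0734 0.036 ]
 [0.5668 0.0757 0.036 ]
 [0.5635 0.0128 0.036 ]]
fence side far,corner,back [[0.412  0.0809 0.036 ]
 [0.5695 0.0759 0.036 ]
 [0.5645 0.006  0.036 ]]
knob [[ 0.5564 -0.1019  0.09  ]] [[ 0.5593 -0.0959  0.09  ]]
block top [[0.4503 0.0162 0.044 ]] [[0.4487 0.0138 0.044 ]]
[[-0.9313  0.3643 -0.0007]
 [ 0.3643  0.9313 -0.0017]
 [ 0.0001 -0.0018 -1.    ]] cam in tool [ 0.0757  0.0004 -0.1352] 
 [[-0.0002 -0.955  -0.2966]
 [ 1.     -0.0002  0.    ]
 [-0.0001 -0.2966  0.955 ]]
```

Emit:
arm_command(slide=[[-0.032, -0.032, 0], [-0.032, -0.032, 0], [-0.032, -0.032, 0], [-0.032, -0.032, 0], [-0.032, -0.032, 0], [-0.032, -0.032, 0], [-0.032, -0.032, 0], [-0.032, -0.032, 0]], angular=[[0, 0, 0], [0, 0, 0], [0, 0, 0], [0, 0, 0], [0, 0, 0], [0, 0, 0], [0, 0, 0], [0, 0, 0]], hand=[0.01, 0.01, 0.01, 0.01, 0.01, 0.01, 0.01, 0.01], squeeze=20)

```text
time: 0.95
tool_pos: [0.3921, 0.2893, 0.2342]
tcp_rot: [-0.565, -3.088, 0.007]
wrist_force: [1.1, 0.5, -0.2]
width: 0.119
```

Emit:
arm_command(slide=[[-0.032, -0.032, 0], [-0.032, -0.032, 0], [-0.032, -0.032, 0], [-0.032, -0.032, 0], [-0.032, -0.032, 0], [-0.032, -0.032, 0], [-0.032, -0.032, 0], [-0.032, -0.032, 0]], angular=[[0, 0, 0], [0, 0, 0], [0, 0, 0], [0, 0, 0], [0, 0, 0], [0, 0, 0], [0, 0, 0], [0, 0, 0]], hand=[0.01, 0.01, 0.01, 0.01, 0.01, 0.01, 0.01, 0.01])

```text
time: 1.75
tool_pos: [0.5426, -0.0557, 0.2343]
tcp_rot: [-0.565, -3.089, 0.005]
wrist_force: [1.3, 0.8, -0.2]
width: 0.118
```

Emit:
arm_command(slide=[[0, 0, 0], [0, 0, 0], [0, 0, 0], [0, 0, 0], [0, 0, 0], [0, 0, 0], [0, 0, 0], [0, 0, 0]], angular=[[0, 0, 8.5], [0, 0, 8.5], [0, 0, 8.5], [0, 0, 8.5], [0, 0, 8.5], [0, 0, 8.5], [0, 0, 8.5], [0, 0, 8.5]], hand=[0.01, 0.01, 0.01, 0.01, 0.01, 0.01, 0.01, 0.01])

```text
time: 2.55
tool_pos: [0.5427, -0.0642, 0.2308]
tcp_rot: [-2.215, -2.225, 0.012]
wrist_force: [0.2, -0.7, -0.4]
width: 0.116
```

```bash
python3 - <<'E'
from h import *
import pickle
c=bot.get_calibration("wrist"); im=bot.read_camera("wrist")[:,:,::-1]
cv2.imwrite("pics/w1.png",im); pickle.dump(c,open("w1.pkl","wb")); print(bot.read_state()["tool_pos"], c["R"],c["t"])
E
```

```text
[ 0.54259838 -0.06420124  0.23070895] [[ 0.99996966  0.00395545 -0.00671031]
 [ 0.00578847 -0.95380553  0.30036893]
 [-0.00521224 -0.30039866 -0.95379949]] [-0.54108438 -0.10115372  0.35531756]
```

View pics/w1.png

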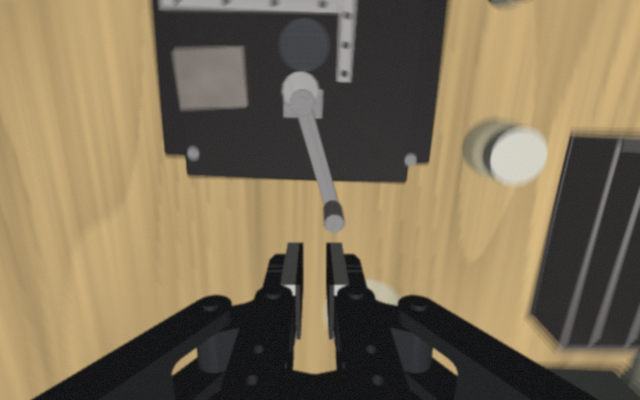

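The wrist view shows the knob top at about (334,222), the pivot at (302,98), the block top between (172,47) and (248,109), and the back fence along column 340. The fingertips are at (295,245) and (335,245). Next I'll measure edges.

```bash
cat > m1.py <<'E'
from h import *
import pickle
np.set_printoptions(precision=4,suppress=True)
c=pickle.load(open("w1.pkl","rb")); im=cv2.imread("pics/w1.png")
hsv=cv2.cvtColor(im,cv2.COLOR_BGR2HSV)
# stage mask: dark; edges by scanning rows/cols
dark=(im.max(2)<75).astype(np.uint8)
L=[];Rr=[]
for v in range(15,145,3):
    r=np.where(dark[v,:460])[0]; r=r[(r>140)]
    L.append((r.min()-.5,v)); Rr.append((r.max()+.5,v))
B=[]
for u in range(195,402,4):
    r=np.where(dark[:200,u])[0]; B.append((u,r.max()+.5))
def fit(P,z):
    X=ray(c,P,z)[:,:2].astype(np.float32)
    vx,vy,x0,y0=cv2.fitLine(X,cv2.DIST_HUBER,0,.01,.01).ravel()
    res=abs((X[:,0]-x0)*vy-(X[:,1]-y0)*vx)
    return vx,vy,x0,y0,res.mean()
for n,P,z in(("L",L,.024),("R",Rr,.024),("B24",B,.024),("B0",B,.0)):
    f=fit(P,z); print(n,"dir deg",np.degrees(np.arctan2(f[1],f[0])),"pt",f[2:4],"res",f[4])
print("corner etc at .036:",ray(c,[(338,13),(337,81)],.036), "knob",ray(c,(334,223),.09),"pivot top?",ray(c,(302,100),.05))
gray=cv2.cvtColor(im,cv2.COLOR_BGR2GRAY)
roi=np.zeros_like(gray); roi[35:120,165:260]=1
m=((gray>75)&(roi>0)).astype(np.uint8)
cn=max(cv2.findContours(m,cv2.RETR_EXTERNAL,cv2.CHAIN_APPROX_NONE)[0],key=cv2.contourArea)
P=cn[:,0].astype(float); X=(ray(c,P,.044)[:,:2]*1000).astype(np.float32)
print("block rect mm",cv2.minAreaRect(X),cv2.boundingRect(cn))
E
python3 m1.py
```

```text
L dir deg 87.7696 pt (np.float32(0.39858565), np.float32(0.012766002)) res 0.00023906094
R dir deg 89.503235 pt (np.float32(0.653464), np.float32(0.012559463)) res 0.00020927821
B24 dir deg -1.6398609 pt (np.float32(0.5228928), np.float32(-0.07898132)) res 0.0023499422
B0 dir deg -1.6398568 pt (np.float32(0.5214448), np.float32(-0.08540026)) res 0.0025150164
corner etc at .036: [[0.5609 0.0674 0.036 ]
 [0.5614 0.0131 0.036 ]] knob [[ 0.5586 -0.0998  0.09  ]] pivot top? [[ 0.5309 -0.0026  0.05  ]]
block rect mm ((451.916259765625, 14.74839973449707), (61.933982849121094, 51.95757293701172), 2.0147337913513184) (172, 46, 77, 65)
```

```bash
cat >> m1.py <<'E'
print("----")
S=[]
for u in list(range(170,300,4)):
    col=gray[0:25,u].astype(float); k=np.where((col[:-1]>110)&(col[1:]<=110))[0]
    if len(k): 
        k=k[-1]; S.append((u,k+(col[k]-110)/(col[k]-col[k+1])))
Bk=[]
for v in range(24,80,3):
    row=gray[v,325:352].astype(float); k=np.where((row[:-1]<=110)&(row[1:]>110))[0]
    if len(k): k=k[0]; Bk.append((325+k+(110-row[k])/(row[k+1]-row[k]),v))
print(S[::6],Bk[::4])
for n,P in(("side",S),("back",Bk)):
  for z in(.024,.036):
    f=fit(P,z); print(n,z,"dir",np.degrees(np.arctan2(f[1],f[0])),"pt",f[2:4],"res",f[4])
Bb=[p for p in B if p[0]<300 and p[1]<190]
f=fit(Bb,.024);print("B",np.degrees(np.arctan2(f[1],f[0])),f)
B2=[p for p in B if p[0]>350];f=fit(B2,.024);print("B2",np.degrees(np.arctan2(f[1],f[0])),f); print(B[::5])
cv2.imwrite("pics/w1c.png",cv2.resize(im[0:180,150:360],None,fx=3.3,fy=3.3,interpolation=cv2.INTER_CUBIC))
E
python3 m1.py | sed -n '/----/,$p'
```

```text
----
[(170, np.float64(8.571428571428571)), (194, np.float64(9.105263157894736)), (218, np.float64(9.61111111111111)), (242, np.float64(10.275862068965518)), (266, np.float64(10.65625)), (290, np.float64(11.379310344827585))] [(np.float64(338.4375), 24), (np.float64(338.125), 36), (np.float64(337.55555555555554), 48), (np.float64(337.3181818181818), 60), (np.float64(336.5), 72)]
side 0.024 dir -1.0443726 pt (np.float32(0.47173136), np.float32(0.0714222)) res 4.6095767e-05
side 0.036 dir -1.0443473 pt (np.float32(0.4742523), np.float32(0.06934901)) res 4.447676e-05
back 0.024 dir 88.64987 pt (np.float32(0.5618741), np.float32(0.040461164)) res 9.4146344e-05
back 0.036 dir 88.64971 pt (np.float32(0.56122893), np.float32(0.03947543)) res 9.0841524e-05
B -2.2527359 (np.float32(0.99922717), np.float32(-0.03930753), np.float32(0.47717148), np.float32(-0.077805), np.float32(0.00025317393))
B2 0.33223817 (np.float32(0.9999832), np.float32(0.0057986183), np.float32(0.6011559), np.float32(-0.08099603), np.float32(7.928257e-05))
[(195, np.float64(174.5)), (215, np.float64(175.5)), (235, np.float64(176.5)), (255, np.float64(177.5)), (275, np.float64(177.5)), (295, np.float64(178.5)), (315, np.float64(179.5)), (335, np.float64(179.5)), (355, np.float64(180.5)), (375, np.float64(180.5)), (395, np.float64(180.5))]
```

View pics/w1c.png

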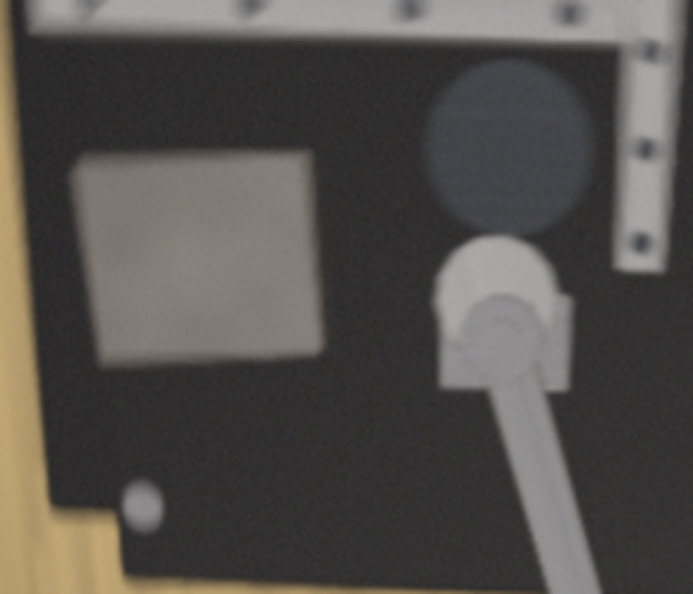

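```bash
python3 - <<'E'
from h import *
np.set_printoptions(precision=4,suppress=True)
c=bot.get_calibration("scene"); f=lambda u,v:(285+u/5-.4,155+v/5-.4)
s=bot.get_calibration("side"); g=lambda u,v:(240+u/6-.4,165+v/6-.4)
print("objA top",ray(c,[f(467,343)],.07),ray(s,[g(400,68)],.07))
print("jar top",ray(c,[f(77,400)],.06),ray(s,[g(672,212)],.06))
w=__import__("pickle").load(open("w1.pkl","rb")); print("jar w",ray(w,[(518,155)],.06))
print("dropper", ray(c,[f(341,465)],.07))
# finger tips position: tip plane z
st=bot.read_state(); print(st["tool_pos"]); 
for uv in [(288,243),(302,243),(327,243),(343,243)]: print(uv, ray(w,[uv],st["tool_pos"][2]-.008))
E
```

```text
objA top [[0.6061 0.1298 0.07  ]] [[0.6009 0.1221 0.07  ]]
jar top [[ 0.7131 -0.0493  0.06  ]] [[ 0.7175 -0.0469  0.06  ]]
jar w [[ 0.7184 -0.0475  0.06  ]]
dropper [[0.7055 0.0946 0.07  ]]
[ 0.5426 -0.0642  0.2307]
(288, 243) [[ 0.5312 -0.0554  0.2227]]
(302, 243) [[ 0.5374 -0.0554  0.2227]]
(327, 243) [[ 0.5484 -0.0553  0.2227]]
(343, 243) [[ 0.5555 -0.0553  0.2227]]
```

Emit:
arm_command(slide=[[-0.024, -0.014, 0], [-0.024, -0.014, 0], [0, 0, 0.015], [0, 0, 0.015], [0, 0, 0.015], [0, 0, 0.015], [0, 0, 0.015], [0, 0, 0.015]], angular=[[0, 0, 0], [0, 0, 0], [0, 0, 8.5], [0, 0, 8.5], [0, 0, 8.5], [0, 0, 8.5], [0, 0, 8.5], [0, 0, 8.5]], hand=[0.01, 0.01, 0.01, 0.01, 0.01, 0.01, 0.01, 0.01])

```text
time: 3.4
tool_pos: [0.5141, -0.1148, 0.1399]
tcp_rot: [2.959, 1.043, -0.006]
wrist_force: [0.2, -1.0, 0.0]
width: 0.115
```

Emit:
arm_command(slide=[[0, 0, 0], [0, 0, 0], [0, 0, 0], [0, 0, 0], [0, 0, 0], [0, 0, 0], [0, 0, 0], [0, 0, 0]], angular=[[0, 0, 8], [0, 0, 8], [0, 0, 7], [0, 0, 0], [0, 0, 0], [0, 0, 0], [0, 0, 0], [0, 0, 0]], hand=[0.01, 0.01, 0.01, 0.01, 0.01, 0.01, 0.01, 0.01])

```text
time: 4.2
tool_pos: [0.5103, -0.1139, 0.135]
tcp_rot: [3.109, 0.439, -0.018]
wrist_force: [0.6, 0.3, -0.1]
width: 0.118
```

```bash
cat >> h.py <<'E'
O=np.array([.527,.0405]); YAW=-.021
SR=np.array([[np.cos(YAW),-np.sin(YAW)],[np.sin(YAW),np.cos(YAW)]])
def s2w(p): return O+SR@np.array(p)
def w2s(p): return SR.T@(np.array(p)-O)
PIV=s2w((.005,-.043))
def stat():
    s=bot.read_state(); T=Rn.from_rotvec(s["tcp_rot"]).as_matrix()
    print("t",round(s["time"],2),"tcp",s["tool_pos"].round(4),"stage mm",(1000*w2s(s["tool_pos"][:2])).round(1),"tool x deg(stage)",round(np.degrees(np.arctan2(T[1,0],T[0,0])-YAW),2),"F",s["wrist_force"].round(2))
    return s,T
def go(target,z=None):
    "shift in tool axes to reach stage xy (m), world z"
    s,T=stat(); w=s2w(target); d=np.r_[w,s["tool_pos"][2] if z is None else z]-s["tool_pos"]
    print("tool shift mm",(1000*T.T@d).round(1))
E
python3 -c "
from h import *
q=1.274; k=np.array([.005+.1*np.cos(q),-.043-.1*np.sin(q)]); d=np.array([np.sin(q),np.cos(q)])
print(k,np.degrees(np.arctan2(d[1],d[0]))); go(k-.040*d,.066)"
```

```text
[ 0.03424581 -0.13862783] 17.005176900333122
t 4.2 tcp [ 0.5103 -0.1139  0.135 ] stage mm [ -13.4 -154.7] tool x deg(stage) 17.26 F [ 0.63  0.29 -0.14]
tool shift mm [11.1 -1.3 68.9]
```

Emit:
arm_command(slide=[[0, -0.0013, 0.02], [0, 0, 0.02], [0, 0, 0.02], [0, 0, 0.008], [0.005, 0, 0], [0.005, 0, 0], [0, 0, 0], [0, 0, 0]], angular=[[0, 0, 0], [0, 0, 0], [0, 0, 0], [0, 0, 0], [0, 0, 0], [0, 0, 0], [0, 0, 0], [0, 0, 0]], hand=[0.01, 0.01, 0.01, 0.01, 0.01, 0.01, 0.01, 0.01])

```text
time: 5.0
tool_pos: [0.5238, -0.1107, 0.0694]
tcp_rot: [3.105, 0.445, -0.006]
wrist_force: [0.8, 0.2, -0.2]
width: 0.117
```

```bash
python3 - <<'E'
from h import *
q=1.274; k=np.array([.005+.1*np.cos(q),-.043-.1*np.sin(q)]); d=np.array([np.sin(q),np.cos(q)])
go(k-.019*d,.066)
cv2.imwrite("pics/w2.png",bot.read_camera("wrist")[:,:,::-1])
E
```

```text
t 5.0 tcp [ 0.5238 -0.1107  0.0694] stage mm [   0.  -151.3] tool x deg(stage) 17.52 F [ 0.84  0.16 -0.2 ]
tool shift mm [17.5 -1.9  3.3]
```

View pics/w2.png

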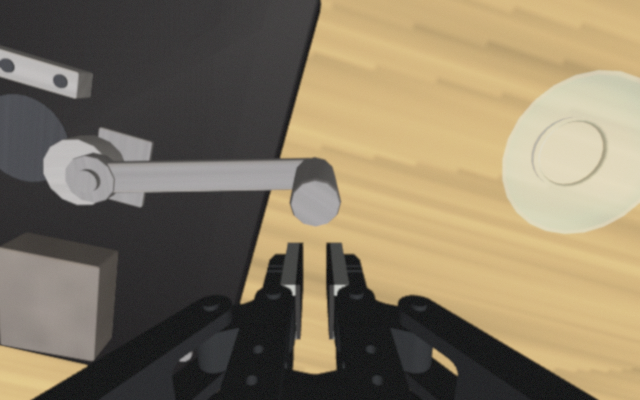

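Emit:
arm_command(slide=[[0.004, -0.001, 0.002], [0.004, -0.001, 0.001], [0.004, 0, 0], [0.003, 0, 0], [0.003, 0, 0], [0.003, 0, 0], [0.007, 0.001, 0], [0.007, 0.001, 0]], angular=[[0, 0, 0], [0, 0, 0], [0, 0, 0], [0, 0, 0], [0, 0, 0], [0, 0, 0], [0, 0, -4], [0, 0, -4]], hand=[0.01, 0.01, 0.01, 0.01, 0.01, 0.01, 0.01, 0.01])

```text
time: 5.85
tool_pos: [0.5598, -0.1, 0.0674]
tcp_rot: [3.064, 0.667, -0.004]
wrist_force: [-0.6, -0.8, -0.4]
width: 0.116
```

```bash
cat >> h.py <<'E'
def lev(sign=1,off=.0185):
    "lever-frame location of TCP; q implied if knob nested"
    s,T=stat(); p=w2s(s["tool_pos"][:2])-np.array([.005,-.043]); a=np.arctan2(T[1,0],T[0,0])-YAW
    tx=np.array([np.cos(a),np.sin(a)]); k=p+sign*off*tx
    print("knob from pivot mm",(1000*k).round(1),"r",round(1000*np.hypot(*k),1),"q implied",round(np.arctan2(-k[1],k[0]),3),"q of tool yaw",round(np.pi/2-a,3))
E
python3 -c "
from h import *
lev()
cv2.imwrite('pics/w3.png',bot.read_camera('wrist')[:,:,::-1])"
```

```text
t 5.85 tcp [ 0.5598 -0.1     0.0674] stage mm [  35.8 -139.8] tool x deg(stage) 25.75 F [-0.64 -0.83 -0.43]
knob from pivot mm [ 47.4 -88.8] r 100.6 q implied 1.08 q of tool yaw 1.121
```

View pics/w3.png

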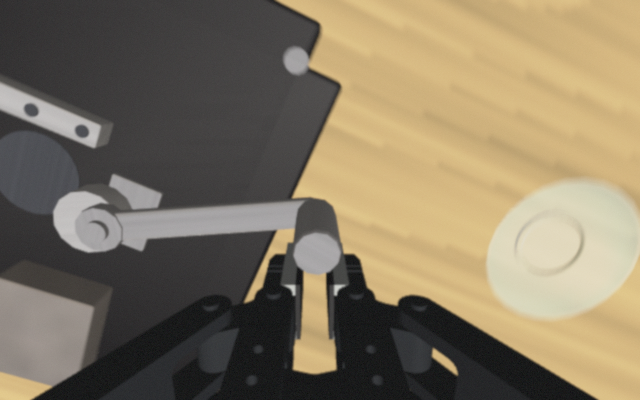

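The knob is nested between the fingertips at (316,252), so I'll continue along the arc.

Emit:
arm_command(slide=[[0.007, 0.001, 0], [0.007, 0.001, 0], [0.007, 0.001, 0], [0.007, 0.001, 0], [0.007, 0.001, 0], [0.007, 0.001, 0], [0.007, 0.001, 0], [0.007, 0.001, 0]], angular=[[0, 0, -4.5], [0, 0, -4.5], [0, 0, -4.5], [0, 0, -4], [0, 0, -4], [0, 0, -4], [0, 0, -4], [0, 0, -4]], hand=[0.01, 0.01, 0.01, 0.01, 0.01, 0.01, 0.01, 0.01])

```text
time: 6.7
tool_pos: [0.6077, -0.0695, 0.0659]
tcp_rot: [2.734, 1.543, -0.012]
wrist_force: [-0.5, -0.2, -0.5]
width: 0.119
```

```bash
python3 -c "
from h import *
lev()"
```

```text
t 6.7 tcp [ 0.6077 -0.0695  0.0659] stage mm [  83.  -108.3] tool x deg(stage) 60.09 F [-0.46 -0.24 -0.51]
knob from pivot mm [ 87.2 -49.2] r 100.1 q implied 0.514 q of tool yaw 0.522
```

Emit:
arm_command(slide=[[0.007, 0.001, 0], [0.007, 0.001, 0], [0.007, 0.001, 0], [0.007, 0.001, 0], [0.007, 0.001, 0], [0.005, 0.001, 0], [0.003, 0, 0], [0.002, 0, 0]], angular=[[0, 0, -4], [0, 0, -4], [0, 0, -4], [0, 0, -4], [0, 0, -4], [0, 0, -3], [0, 0, -2], [0, 0, -1]], hand=[0.01, 0.01, 0.01, 0.01, 0.01, 0.01, 0.01, 0.01])

```text
time: 7.5
tool_pos: [0.6279, -0.0279, 0.0642]
tcp_rot: [-2.306, -2.13, 0.017]
wrist_force: [-0.9, -1.1, 0.3]
width: 0.115
```

```bash
python3 -c "
from h import *
lev()"
```

```text
t 7.5 tcp [ 0.6279 -0.0279  0.0642] stage mm [102.4 -66.2] tool x deg(stage) 86.67 F [-0.9  -1.12  0.29]
knob from pivot mm [98.4 -4.8] r 98.5 q implied 0.048 q of tool yaw 0.058
```

Emit:
arm_command(slide=[[0.0015, 0, 0], [0.0015, 0, 0], [0.0015, 0, 0], [0, 0, 0], [-0.008, 0, -0.002], [-0.015, 0, -0.01], [-0.015, 0, -0.03], [0, 0, -0.03]], angular=[[0, 0, -1], [0, 0, -1], [0, 0, 0], [0, 0, 0], [0, 0, 0], [0, 0, 0], [0, 0, 0], [0, 0, 0]], hand=[0.01, 0.01, 0.01, 0.01, 0.01, 0.01, 0.01, 0.01])

```text
time: 8.3
tool_pos: [0.6225, -0.064, 0.1335]
tcp_rot: [-2.261, -2.164, 0.03]
wrist_force: [1.5, -0.8, -0.2]
width: 0.115
```

```bash
python3 - <<'E'
from h import *
s,T=stat(); c=bot.get_calibration("wrist"); im=bot.read_camera("wrist")[:,:,::-1]; cv2.imwrite('pics/w4.png',im)
import pickle; pickle.dump(c,open("w4.pkl","wb"))
go((-.075,-.10),.15)
E
```

```text
t 8.3 tcp [ 0.6225 -0.064   0.1335] stage mm [  97.7 -102.4] tool x deg(stage) 88.71 F [ 1.53 -0.84 -0.18]
t 8.35 tcp [ 0.626  -0.064   0.1398] stage mm [ 101.2 -102.4] tool x deg(stage) 88.7 F [ 1.36 -0.3   3.27]
tool shift mm [  -1.7 -176.3   -8. ]
```

View pics/w4.png

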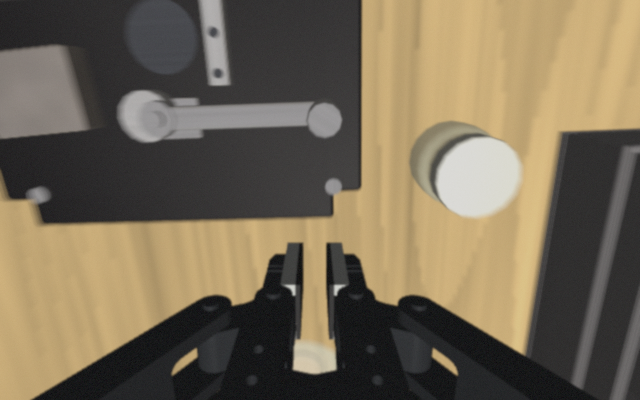

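Emit:
arm_command(slide=[[0, -0.03, 0], [0, -0.03, 0], [0, -0.03, 0], [0, -0.03, 0], [0, -0.03, 0.01], [0, -0.026, 0.02], [0, 0, 0.02], [0, 0, 0]], angular=[[0, 0, -1.3], [0, 0, 0], [0, 0, 0], [0, 0, 0], [0, 0, 0], [0, 0, 0], [0, 0, 0], [0, 0, 0]], hand=[0.03, 0.03, 0.03, 0.03, 0.03, 0.03, 0.03, 0.03])

```text
time: 9.15
tool_pos: [0.4495, -0.0681, 0.1008]
tcp_rot: [2.244, 2.182, -0.002]
wrist_force: [0.2, -0.2, 0.5]
width: 0.352
```

```bash
python3 - <<'E'
from h import *
import pickle
c=pickle.load(open("w4.pkl","rb"))
k=w2s(ray(c,(324,120),.09)[0,:2])-[.005,-.043]; print("knob rel pivot",k.round(4))
s,T=stat(); c=bot.get_calibration("wrist"); im=bot.read_camera("wrist")[:,:,::-1]; cv2.imwrite('pics/w5.png',im)
pickle.dump(c,open("w5.pkl","wb"))
go((-.075,-.095),.037)
E
```

```text
knob rel pivot [ 0.0981 -0.001 ]
t 9.15 tcp [ 0.4495 -0.0681  0.1008] stage mm [ -75.2 -110.2] tool x deg(stage) 89.62 F [ 0.23 -0.22  0.48]
t 9.2 tcp [ 0.4505 -0.0682  0.102 ] stage mm [ -74.2 -110.3] tool x deg(stage) 89.62 F [-0.9  -0.35  0.14]
tool shift mm [15.9 -1.5 64.8]
```

View pics/w5.png

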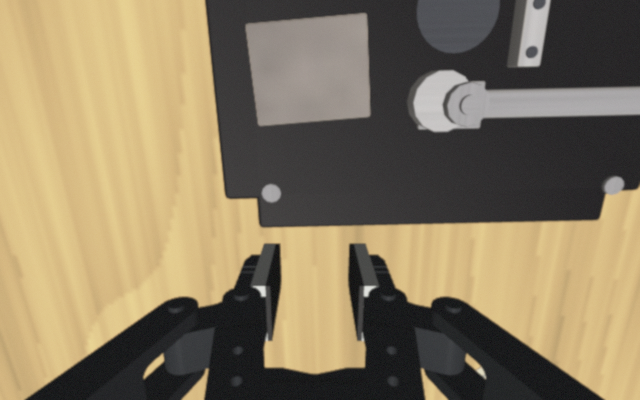

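The lever is open (q about 0.01) and the block top is at (246,22), (366,13), (370,116), (258,125). Measuring it precisely next.

```bash
python3 - <<'E'
from h import *
import pickle
c=pickle.load(open("w5.pkl","rb")); im=cv2.imread("pics/w5.png"); g=cv2.cvtColor(im,cv2.COLOR_BGR2GRAY)
m=np.zeros_like(g); m[2:135,238:385]=1; m=((g>75)&(m>0)).astype(np.uint8)
cn=max(cv2.findContours(m,cv2.RETR_EXTERNAL,cv2.CHAIN_APPROX_NONE)[0],key=cv2.contourArea)
X=np.array([w2s(p) for p in ray(c,cn[:,0],.044)[:,:2]])*1000
print(cv2.minAreaRect(X.astype(np.float32)), "bolt",w2s(ray(c,(271,193),.028)[0,:2])*1000)
go((-.075,-.083),.037)
E
```

```text
((-76.23493957519531, -29.01515007019043), (60.580772399902344, 50.571189880371094), 4.240267276763916) bolt [-100.76181288  -98.5712416 ]
t 9.2 tcp [ 0.4505 -0.0682  0.102 ] stage mm [ -74.2 -110.3] tool x deg(stage) 89.62 F [-0.9  -0.35  0.14]
tool shift mm [27.9 -1.5 64.7]
```

Emit:
arm_command(slide=[[0.014, -0.001, 0.01], [0.014, 0, 0.015], [0, 0, 0.015], [0, 0, 0.015], [0, 0, 0.008], [0.003, 0, 0], [0.003, 0, 0], [0, 0, 0]], angular=[[0, 0, 0], [0, 0, 0], [0, 0, 0], [0, 0, 0], [0, 0, 0], [0, 0, 0], [0, 0, 0], [0, 0, 0]], hand=[0.03, 0.03, 0.03, 0.03, 0.03, 0.03, 0.03, 0.03])

```text
time: 10.0
tool_pos: [0.4646, -0.0376, 0.0489]
tcp_rot: [2.235, 2.167, 0.018]
wrist_force: [-0.2, -0.5, -0.0]
width: 0.357
```

```bash
python3 - <<'E'
from h import *
go((-.076,-.066),.037)
im=bot.read_camera("wrist")[:,:,::-1]; cv2.imwrite('pics/w6.png',im)
E
```

```text
t 10.0 tcp [ 0.4646 -0.0376  0.0489] stage mm [-60.8 -79.4] tool x deg(stage) 89.43 F [-0.21 -0.46 -0.05]
tool shift mm [ 13.4 -15.7  11.3]
```

View pics/w6.png

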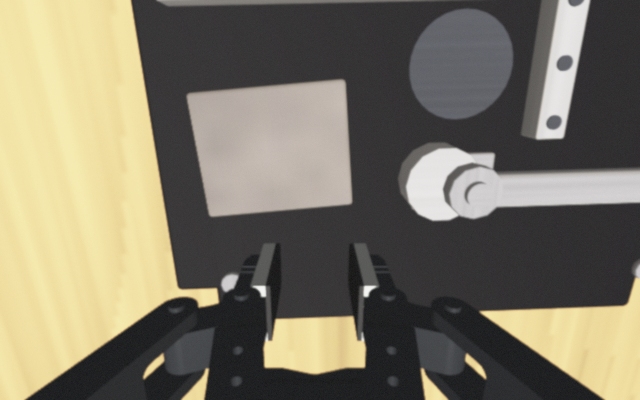

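Emit:
arm_command(slide=[[0, -0.008, 0.004], [0, -0.006, 0.004], [0, -0.002, 0.003], [0, 0, 0], [0, 0, 0], [0, 0, 0], [0, 0, 0], [0, 0, 0]], angular=[[0, 0, -0.5], [0, 0, 0], [0, 0, 0], [0, 0, 0], [0, 0, 0], [0, 0, 0], [0, 0, 0], [0, 0, 0]], hand=[0.03, 0.03, 0.03, 0.03, 0.03, 0.03, 0.03, 0.03])

```text
time: 10.85
tool_pos: [0.448, -0.0376, 0.0377]
tcp_rot: [2.223, 2.176, 0.02]
wrist_force: [-0.4, -0.8, 0.4]
width: 0.352
```

```bash
python3 - <<'E'
from h import *
go((-.076,-.066),.037)
E
```

```text
t 10.85 tcp [ 0.448  -0.0376  0.0377] stage mm [-77.3 -79.7] tool x deg(stage) 89.98 F [-0.44 -0.77  0.43]
tool shift mm [13.7  1.3  0.6]
```

Emit:
arm_command(slide=[[0.005, 0, 0], [0.004, 0, 0], [0.003, 0, 0], [0.003, 0, 0], [0.004, 0, 0], [0.004, 0, 0], [0.004, 0, 0], [0.004, 0, 0]], angular=[[0, 0, 0], [0, 0, 0], [0, 0, 0], [0, 0, 0], [0, 0, 0], [0, 0, 0], [0, 0, 0], [0, 0, 0]], hand=[0.03, 0.03, 0.03, 0.03, 0.03, 0.03, 0.03, 0.03])

```text
time: 11.65
tool_pos: [0.4495, -0.0046, 0.0377]
tcp_rot: [2.222, 2.176, 0.02]
wrist_force: [-0.5, -1.9, 0.7]
width: 0.351
```

```bash
python3 - <<'E'
from h import *
go((-.076,-.031),.037)
im=bot.read_camera("wrist")[:,:,::-1]; cv2.imwrite('pics/w7.png',im)
E
```

```text
t 11.65 tcp [ 0.4495 -0.0046  0.0377] stage mm [-76.6 -46.7] tool x deg(stage) 89.99 F [-0.5  -1.88  0.66]
tool shift mm [15.7  0.5  0.5]
```

View pics/w7.png

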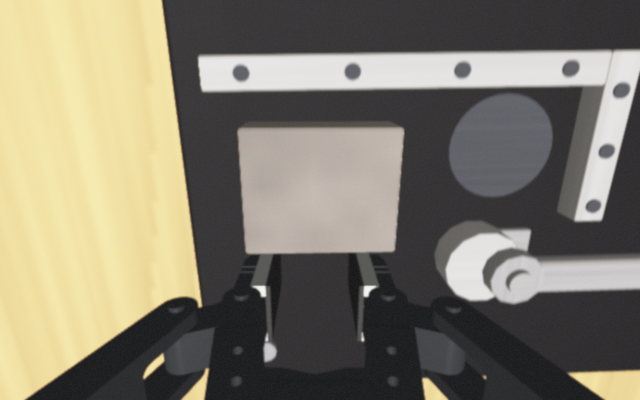

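The block is square on both fingers, about 15 mm from the side fence. I'll push on slowly.

Emit:
arm_command(slide=[[0.004, 0, 0], [0.004, 0, 0], [0.003, 0, 0], [0.0015, 0, 0], [0.001, 0, 0], [0.001, 0, 0], [0.001, 0, 0], [0, 0, 0]], angular=[[0, 0, 0], [0, 0, 0], [0, 0, 0], [0, 0, 0], [0, 0, 0], [0, 0, 0], [0, 0, 0], [0, 0, 0]], hand=[0.03, 0.03, 0.03, 0.03, 0.03, 0.03, 0.03, 0.03])

```text
time: 12.5
tool_pos: [0.4505, 0.0073, 0.0379]
tcp_rot: [2.206, 2.179, 0.008]
wrist_force: [0.1, -0.9, -0.6]
width: 0.35
```

```bash
python3 - <<'E'
from h import *
go((-.076,-.031),.037)
E
```

```text
t 12.5 tcp [0.4505 0.0073 0.0379] stage mm [-75.8 -34.8] tool x deg(stage) 90.46 F [ 0.07 -0.94 -0.6 ]
tool shift mm [ 3.8 -0.2  0.8]
```

Emit:
arm_command(slide=[[0.0015, 0, 0], [0.0015, 0, 0], [0.0015, 0, 0], [0.0015, 0, 0], [0.001, 0, 0], [0, 0, 0], [0, 0, 0], [0, 0, 0]], angular=[[0, 0, 0.4], [0, 0, 0], [0, 0, 0], [0, 0, 0], [0, 0, 0], [0, 0, 0], [0, 0, 0], [0, 0, 0]], hand=[0.03, 0.03, 0.03, 0.03, 0.03, 0.03, 0.03, 0.03])

```text
time: 13.3
tool_pos: [0.4506, 0.0074, 0.038]
tcp_rot: [2.198, 2.173, -0.009]
wrist_force: [0.0, -3.0, 0.7]
width: 0.348
```

```bash
python3 - <<'E'
from h import *
go((-.076,-.031),.037)
im=bot.read_camera("wrist")[:,:,::-1]; cv2.imwrite('pics/w8.png',im)
E
```

```text
t 13.3 tcp [0.4506 0.0074 0.038 ] stage mm [-75.7 -34.7] tool x deg(stage) 90.5 F [ 0.04 -3.05  0.74]
tool shift mm [ 3.7 -0.3  0.9]
```

View pics/w8.png

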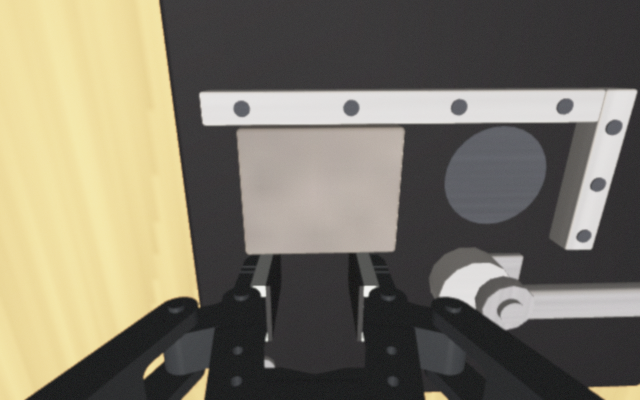

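```bash
python3 - <<'E'
from h import *
c=bot.get_calibration("wrist"); g=cv2.imread("pics/w8.png",0)
for u in (255,300,320,350,390): print(u,g[118:134,u], g[246:260,u])
f=lambda uv,z: 1000*w2s(ray(c,uv,z)[0,:2])
for u in (255,320,390): print("fence edge",f((u,124.5),.036).round(1),"block back top",f((u,128.),.044).round(1),"front top",f((u,252),.044).round(1))
print("left,right edges top",f((239,160),.044),f((402,160),.044),"backfence face base/top",f((552,235),.024),f((562,246),.036))
E
```

```text
255 [225 226 226 226 227 218 172 110  78  81 106 137 152 159 164 166] [173 173 173 173 174 174 170 149 102  54  31  31  25  32]
300 [225 225 226 227 228 220 167 102  78  91 120 146 157 162 169 169] [173 172 173 173 174 173 162 119  69  55  55  52  54  54]
320 [225 226 225 226 227 217 164 100  79  94 126 149 161 166 171 171] [171 170 171 171 171 164 136  91  62  53  54  50  53  52]
350 [224 225 226 226 220 189 131  92  85 106 138 156 162 172 173 173] [177 178 176 177 176 166 117  58  30  24  29  24  25  27]
390 [224 225 226 225 216 167 108  82  88 117 148 162 169 174 177 179] [179 182 180 180 170 129  80  55  52  54  52  52  51  55]
fence edge [-98.1  26.5] block back top [-97.1  26.5] front top [-99.3 -22.5]
fence edge [-73.9  26.6] block back top [-74.3  26.6] front top [-73.5 -22.7]
fence edge [-47.5  26.8] block back top [-49.4  26.7] front top [-45.3 -22.9]
left,right edges top [-103.36586284   14.96108212] [-43.98469567  15.06606074] backfence face base/top [ 35.56797082 -25.65156741] [ 31.71705254 -25.00457316]
```

The block's back edge and the fence edge coincide, so it is flush on the side fence. Contact stopped at 3 N. The contact position suggests the stage lies about 3.5 mm lower in y than my estimate, so I'll correct that, back off and turn the tool.

Emit:
arm_command(slide=[[-0.01, 0, 0], [-0.02, 0, 0], [-0.01, 0, -0.02], [0, 0, -0.03], [0, 0, -0.03], [0, 0, 0], [0, 0, 0], [0, 0, 0]], angular=[[0, 0, 0], [0, 0, 0], [0, 0, 0], [0, 0, 0], [0, 0, 8.5], [0, 0, 8.5], [0, 0, 8.5], [0, 0, 8.5]], hand=[0.03, 0.03, 0.03, 0.02, 0.02, 0.02, 0.02, 0.02])

```text
time: 14.15
tool_pos: [0.4464, -0.0307, 0.1225]
tcp_rot: [2.751, 1.424, 0.017]
wrist_force: [0.2, -0.9, -0.0]
width: 0.231
```

Emit:
arm_command(slide=[[0, 0, 0], [0, 0, 0], [0, 0, 0], [0, 0, 0], [0, 0, 0], [0, 0, 0], [0, 0, 0], [0, 0, 0]], angular=[[0, 0, 8.5], [0, 0, 8.5], [0, 0, 8.5], [0, 0, 8.5], [0, 0, 8.5], [0, 0, 8.5], [0, 0, 4], [0, 0, 0]], hand=[0.02, 0.02, 0.02, 0.02, 0.02, 0.02, 0.02, 0.02])

```text
time: 14.95
tool_pos: [0.4453, -0.0308, 0.1225]
tcp_rot: [3.114, -0.031, 0.047]
wrist_force: [-0.3, -0.4, -0.9]
width: 0.235
```

```bash
sed -i 's/O=np.array(\[.527,.0405\])/O=np.array([.527,.037])/' h.py; python3 - <<'E'
from h import *
go((-.138,.004),.10)
E
```

```text
t 14.95 tcp [ 0.4453 -0.0308  0.1225] stage mm [-80.2 -69.5] tool x deg(stage) 0.08 F [-0.26 -0.43 -0.85]
tool shift mm [-58.3 -74.1  18.7]
```

```bash
cat >> h.py <<'E'
def tilt():
    s,T=stat(); d=T.T@np.array([0,0,-1.]); print("level by tool turn deg",np.degrees(np.cross([0,0,1],d)).round(2))
E
python3 -c "
from h import *
tilt()"
```

```text
t 14.95 tcp [ 0.4453 -0.0308  0.1225] stage mm [-80.2 -69.5] tool x deg(stage) 0.08 F [-0.26 -0.43 -0.85]
level by tool turn deg [ 1.52 -1.74  0.  ]
```

Emit:
arm_command(slide=[[-0.014, -0.018, 0], [-0.014, -0.018, 0], [-0.014, -0.018, 0], [-0.014, -0.018, 0], [0, 0, 0], [0, 0, 0], [0, 0, 0], [0, 0, 0]], angular=[[0.8, -0.9, 0], [0.7, -0.8, 0], [0, 0, 0], [0, 0, 0], [0, 0, 0], [0, 0, 0], [0, 0, 0], [0, 0, 0]], hand=[0.02, 0.02, 0.02, 0.02, 0.02, 0.02, 0.02, 0.02])

```text
time: 15.75
tool_pos: [0.3852, 0.047, 0.1206]
tcp_rot: [-3.135, 0.018, 0.008]
wrist_force: [0.1, -0.0, 0.0]
width: 0.23
```

```bash
python3 - <<'E'
from h import *
tilt(); go((-.138,.004),.038)
im=bot.read_camera("wrist")[:,:,::-1]; cv2.imwrite('pics/w9.png',im)
E
```

```text
t 15.75 tcp [0.3852 0.047  0.1206] stage mm [-141.9    7. ] tool x deg(stage) 0.54 F [ 0.08 -0.03  0.05]
level by tool turn deg [-0.36  0.31  0.  ]
t 15.75 tcp [0.3852 0.047  0.1206] stage mm [-141.9    7. ] tool x deg(stage) 0.54 F [ 0.08 -0.03  0.05]
tool shift mm [ 4.3  3.6 82.5]
```

View pics/w9.png

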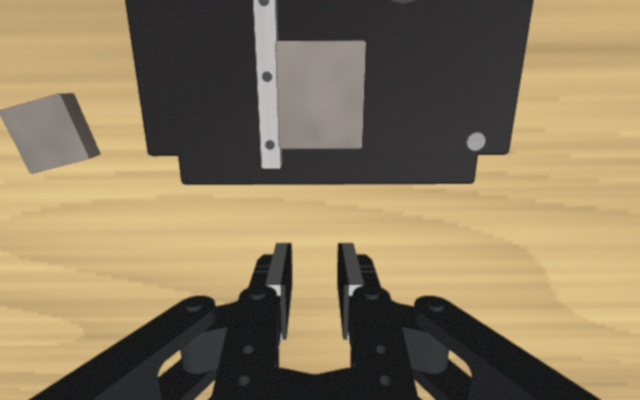

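Emit:
arm_command(slide=[[0, 0.002, 0.02], [0, 0.001, 0.02], [0, 0, 0.02], [0, 0, 0.015], [0, 0, 0.007], [0, 0, 0], [0, 0, 0], [0, 0, 0]], angular=[[-0.3, 0.3, 0.3], [0, 0, 0], [0, 0, 0], [0, 0, 0], [0, 0, 0], [0, 0, 0], [0, 0, 0], [0, 0, 0]], hand=[0.02, 0.02, 0.02, 0.02, 0.02, 0.02, 0.02, 0.02])

```text
time: 16.6
tool_pos: [0.3909, 0.0414, 0.0385]
tcp_rot: [-3.14, 0.035, -0.009]
wrist_force: [0.0, -0.3, -0.9]
width: 0.231
```

```bash
python3 - <<'E'
from h import *
tilt(); go((-.12,.004),.038)
E
```

```text
t 16.6 tcp [0.3909 0.0414 0.0385] stage mm [-136.2    1.5] tool x deg(stage) -0.07 F [ 0.01 -0.3  -0.9 ]
level by tool turn deg [-0.06 -0.33  0.  ]
t 16.6 tcp [0.3909 0.0414 0.0385] stage mm [-136.2    1.5] tool x deg(stage) -0.07 F [ 0.01 -0.3  -0.9 ]
tool shift mm [16.2 -2.5  0.6]
```

Emit:
arm_command(slide=[[0.004, -0.002, 0], [0.004, 0, 0], [0.004, 0, 0], [0.004, 0, 0], [0.006, 0, 0], [0.006, 0, 0], [0.006, 0, 0], [0.006, 0, 0]], angular=[[0, 0, 0], [0, 0, 0], [0, 0, 0], [0, 0, 0], [0, 0, 0], [0, 0, 0], [0, 0, 0], [0, 0, 0]], hand=[0.02, 0.02, 0.02, 0.02, 0.02, 0.02, 0.02, 0.02])

```text
time: 17.4
tool_pos: [0.4347, 0.0429, 0.0408]
tcp_rot: [-3.14, 0.034, -0.012]
wrist_force: [-1.9, 0.1, 1.6]
width: 0.236
```

```bash
python3 - <<'E'
from h import *
tilt(); go((-.04,.003),.038)
im=bot.read_camera("wrist")[:,:,::-1]; cv2.imwrite('pics/w10.png',im)
E
```

```text
t 17.4 tcp [0.4347 0.0429 0.0408] stage mm [-92.4   3.9] tool x deg(stage) -0.04 F [-1.92  0.11  1.57]
level by tool turn deg [-0.07 -0.42  0.  ]
t 17.4 tcp [0.4347 0.0429 0.0408] stage mm [-92.4   3.9] tool x deg(stage) -0.04 F [-1.92  0.11  1.57]
tool shift mm [52.4  0.9  3.2]
```

View pics/w10.png

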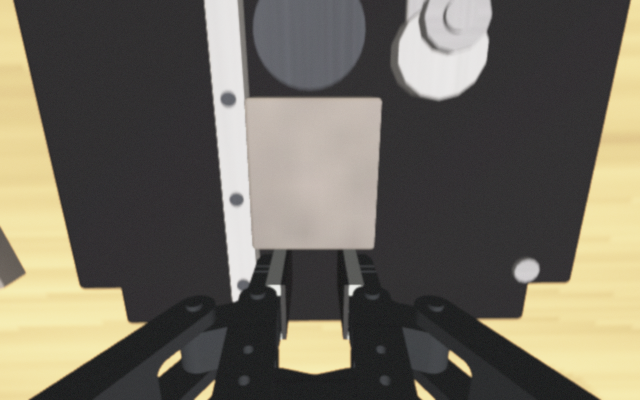

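The block is sliding square along the side fence. I'll continue.

Emit:
arm_command(slide=[[0.006, 0, 0.001], [0.006, 0, 0.001], [0.006, 0, 0.001], [0.006, 0, 0], [0.005, 0, 0], [0.005, 0, 0], [0.004, 0, 0], [0.003, 0, 0]], angular=[[0, 0, 0], [0, 0, 0], [0, 0, 0], [0, 0, 0], [0, 0, 0], [0, 0, 0], [0, 0, 0], [0, 0, 0]], hand=[0.02, 0.02, 0.02, 0.02, 0.02, 0.02, 0.02, 0.02])

```text
time: 18.25
tool_pos: [0.4804, 0.0418, 0.0376]
tcp_rot: [-3.14, 0.034, -0.012]
wrist_force: [-0.9, 0.1, 0.6]
width: 0.234
```

```bash
python3 - <<'E'
from h import *
tilt(); go((-.04,.003),.038)
im=bot.read_camera("wrist")[:,:,::-1]; cv2.imwrite('pics/w11.png',im)
E
```

```text
t 18.25 tcp [0.4804 0.0418 0.0376] stage mm [-46.7   3.8] tool x deg(stage) -0.05 F [-0.87  0.13  0.59]
level by tool turn deg [-0.07 -0.45  0.  ]
t 18.25 tcp [0.4804 0.0418 0.0376] stage mm [-46.7   3.8] tool x deg(stage) -0.05 F [-0.87  0.13  0.59]
tool shift mm [ 6.7  0.8 -0.4]
```

View pics/w11.png

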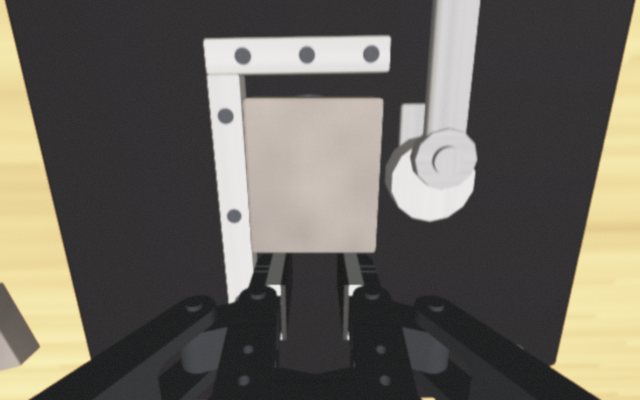

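About 8–9 mm is left to the back fence.

Emit:
arm_command(slide=[[0.003, 0, 0], [0.002, 0, 0], [0.0015, 0, 0], [0.0015, 0, 0], [0.0015, 0, 0], [0.0015, 0, 0], [0.0015, 0, 0], [0, 0, 0]], angular=[[0, 0, 0], [0, 0, 0], [0, 0, 0], [0, 0, 0], [0, 0, 0], [0, 0, 0], [0, 0, 0], [0, 0, 0]], hand=[0.02, 0.02, 0.02, 0.02, 0.02, 0.02, 0.02, 0.02])

```text
time: 19.1
tool_pos: [0.4883, 0.0416, 0.0367]
tcp_rot: [-3.14, 0.034, 0.006]
wrist_force: [-1.0, -0.8, -0.3]
width: 0.23
```

```bash
python3 - <<'E'
from h import *
go((-.036,.003),.038)
im=bot.read_camera("wrist")[:,:,::-1]; cv2.imwrite('pics/w12.png',im)
E
```

```text
t 19.1 tcp [0.4883 0.0416 0.0367] stage mm [-38.8   3.8] tool x deg(stage) -0.04 F [-1.04 -0.85 -0.34]
tool shift mm [ 2.8  0.8 -1.3]
```

View pics/w12.png

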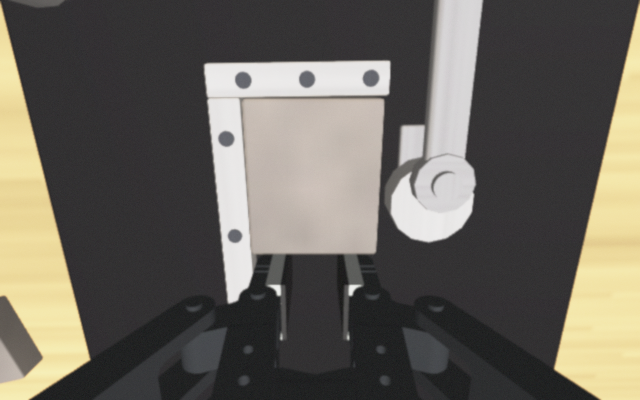

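Emit:
arm_command(slide=[[0.0015, 0, 0], [0.0015, 0, 0], [0.0015, 0, 0], [0.0015, 0, 0], [0.0015, 0, 0], [0, 0, 0], [0, 0, 0], [0, 0, 0]], angular=[[0, 0, 0], [0, 0, 0], [0, 0, 0], [0, 0, 0], [0, 0, 0], [0, 0, 0], [0, 0, 0], [0, 0, 0]], hand=[0.02, 0.02, 0.02, 0.02, 0.02, 0.02, 0.02, 0.02])

```text
time: 19.95
tool_pos: [0.4882, 0.0417, 0.0353]
tcp_rot: [-3.14, 0.034, 0.032]
wrist_force: [-2.3, -0.6, 1.7]
width: 0.233
```

```bash
python3 - <<'E'
from h import *
go((-.036,.003),.038)
c=bot.get_calibration("wrist");im=bot.read_camera("wrist")[:,:,::-1]; cv2.imwrite('pics/w13.png',im)
g=cv2.cvtColor(im,cv2.COLOR_BGR2GRAY)
for u in (260,310,365): print(u,g[88:104,u])
for v in (130,180,230): print(v,g[v,232:258])
cv2.imwrite('pics/w13c.png',cv2.resize(im[50:270,190:410],None,fx=2.7,fy=2.7,interpolation=cv2.INTER_CUBIC))
E
```

```text
t 19.95 tcp [0.4882 0.0417 0.0353] stage mm [-38.8   3.9] tool x deg(stage) -0.03 F [-2.34 -0.57  1.68]
tool shift mm [ 2.8  0.9 -2.8]
260 [231 230 230 228 227 229 226 223 206 151 119 153 180 190 193 195]
310 [220 226 227 225 226 227 225 216 165 107 108 148 174 182 185 187]
365 [228 226 225 225 226 225 218 168 110  92 114 159 184 192 194 194]
130 [231 231 232 232 233 233 232 224 194 143 140 165 179 185 189 190 189 190
 188 190 189 189 189 190 189 188]
180 [232 232 233 232 233 233 232 232 233 233 232 225 197 156 165 174 179 183
 183 182 183 184 183 185 184 184]
230 [195 187 189 199 215 224 230 232 232 232 233 233 233 234 233 227 209 175
 168 172 177 178 176 178 177 178]
```

View pics/w13c.png

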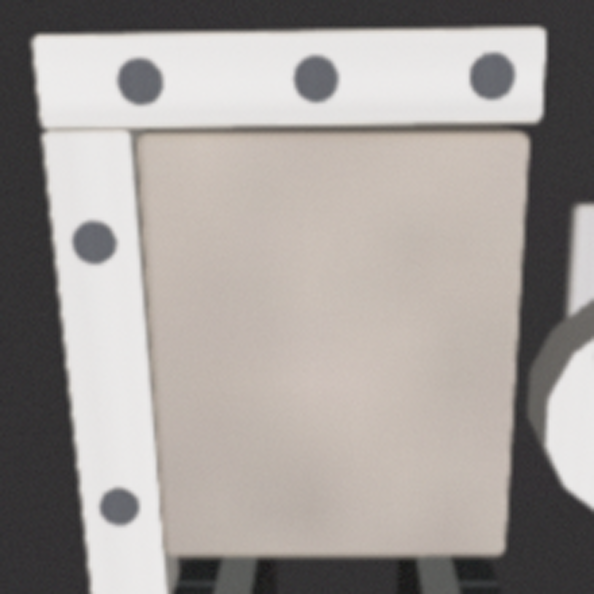

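The block stalled at 2–3 N and is flush on both fences. I'll retreat and turn for the lever.

Emit:
arm_command(slide=[[-0.006, 0, 0], [-0.015, 0, 0], [-0.01, 0, -0.02], [0, 0, -0.03], [0, 0, -0.03], [0, 0, -0.02], [0, 0, 0], [0, 0, 0]], angular=[[0, 0, 0], [0, 0, 0], [0, 0, 0], [0, 0, 0], [0, 0, 0], [0, 0, 0], [0, 0, 0], [0, 0, 0]], hand=[0.02, 0.02, 0.02, 0.01, 0.01, 0.01, 0.01, 0.01])

```text
time: 20.8
tool_pos: [0.4541, 0.0423, 0.1378]
tcp_rot: [-3.14, 0.034, 0.024]
wrist_force: [0.1, 0.8, -0.5]
width: 0.118
```

```bash
python3 - <<'E'
from h import *
tilt()
c=bot.get_calibration("wrist");im=bot.read_camera("wrist")[:,:,::-1]; cv2.imwrite('pics/w14.png',im)
E
```

```text
t 20.8 tcp [0.4541 0.0423 0.1378] stage mm [-73.    3.7] tool x deg(stage) -0.04 F [ 0.09  0.8  -0.47]
level by tool turn deg [-0.05  0.87  0.  ]
```

View pics/w14.png

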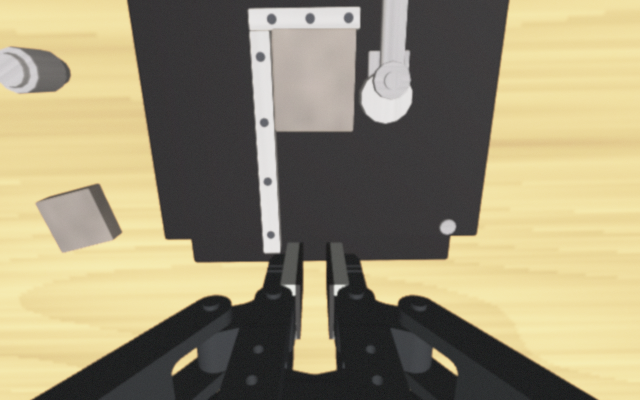

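The block stays flush in the corner: top (273,28)–(355,131), fence edges adjacent. Turning back for the lever.

Emit:
arm_command(slide=[[0.02, 0, 0], [0.02, 0, 0], [0, 0, 0], [0, 0, 0], [0, 0, 0], [0, 0, 0], [0, 0, 0], [0, 0, 0]], angular=[[0, 0.8, 0], [0, 0, 0], [0, 0, -8.5], [0, 0, -8.5], [0, 0, -8.5], [0, 0, -8.5], [0, 0, -8.5], [0, 0, -8.5]], hand=[0.01, 0.01, 0.01, 0.01, 0.01, 0.01, 0.01, 0.01])

```text
time: 21.65
tool_pos: [0.4973, 0.0408, 0.1244]
tcp_rot: [-2.836, -1.34, 0.015]
wrist_force: [1.2, -0.8, -0.5]
width: 0.119
```

Emit:
arm_command(slide=[[0, 0, 0], [0, 0, 0], [0, 0, 0], [0, 0, 0], [0, 0, 0], [0, 0, 0], [0, 0, 0], [0, 0, 0]], angular=[[0, 0, -8.5], [0, 0, -8.5], [0, 0, -8.5], [0, 0, -8.5], [0, 0, -4], [0, 0, 0], [0, 0, 0], [0, 0, 0]], hand=[0.01, 0.01, 0.01, 0.01, 0.01, 0.01, 0.01, 0.01])

```text
time: 22.45
tool_pos: [0.4988, 0.0402, 0.1115]
tcp_rot: [-2.229, -2.192, 0.025]
wrist_force: [0.3, -1.1, -0.0]
width: 0.117
```

```bash
python3 - <<'E'
from h import *
tilt();go((.105,.005),.12)
E
```

```text
t 22.45 tcp [0.4988 0.0402 0.1115] stage mm [-28.2   2.6] tool x deg(stage) 90.27 F [ 0.3  -1.13 -0.04]
level by tool turn deg [-1.28  0.05  0.  ]
t 22.45 tcp [0.4988 0.0402 0.1115] stage mm [-28.2   2.6] tool x deg(stage) 90.27 F [ 0.3  -1.13 -0.04]
tool shift mm [  1.8 133.  -11.5]
```

Emit:
arm_command(slide=[[0, 0.02, -0.005], [0, 0.03, -0.005], [0, 0.03, 0], [0, 0.03, 0], [0, 0.022, 0], [0, 0, 0], [0, 0, 0], [0, 0, 0]], angular=[[-1.2, 0, 0], [0, 0, 0], [0, 0, 0], [0, 0, 0], [0, 0, 0], [0, 0, 0], [0, 0, 0], [0, 0, 0]], hand=[0.01, 0.01, 0.01, 0.01, 0.01, 0.01, 0.01, 0.01])

```text
time: 23.25
tool_pos: [0.6437, 0.0375, 0.1225]
tcp_rot: [2.239, 2.191, 0.012]
wrist_force: [0.1, 0.2, 0.2]
width: 0.116
```

```bash
python3 - <<'E'
from h import *
tilt();go((.105,.002),.066)
for n in ["side","scene"]: cv2.imwrite(f"pics/{n}2.png",bot.read_camera(n)[:,:,::-1])
a=cv2.imread("pics/side2.png")[165:245,240:370]; cv2.imwrite("pics/side2c.png",cv2.resize(a,None,fx=6,fy=6,interpolation=cv2.INTER_CUBIC))
E
```

```text
t 23.25 tcp [0.6437 0.0375 0.1225] stage mm [116.7   3. ] tool x deg(stage) 89.97 F [0.09 0.21 0.18]
level by tool turn deg [ 0.65  0.04 -0.  ]
t 23.25 tcp [0.6437 0.0375 0.1225] stage mm [116.7   3. ] tool x deg(stage) 89.97 F [0.09 0.21 0.18]
tool shift mm [ -0.9 -12.3  56.4]
```

View pics/side2c.png

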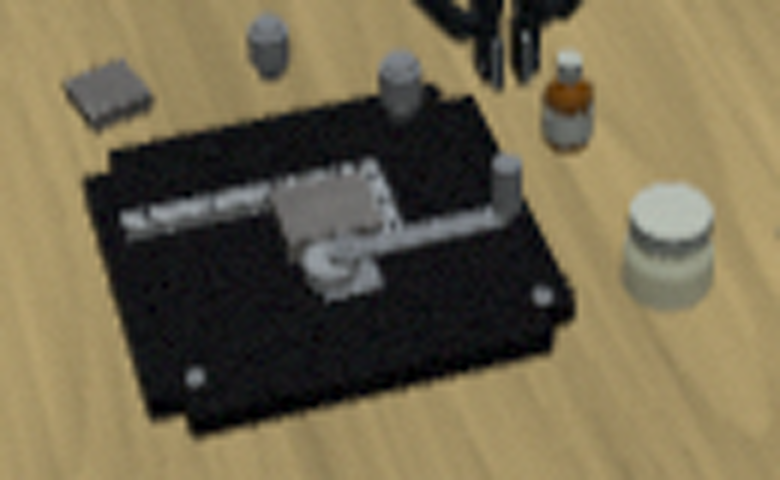

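Emit:
arm_command(slide=[[0, -0.008, 0.01], [0, -0.004, 0.015], [0, 0, 0.015], [0, 0, 0.012], [0, 0, 0.003], [0, 0, 0], [0, 0, 0], [0, 0, 0]], angular=[[0.5, 0, 0], [0, 0, 0], [0, 0, 0], [0, 0, 0], [0, 0, 0], [0, 0, 0], [0, 0, 0], [0, 0, 0]], hand=[0.01, 0.01, 0.01, 0.01, 0.01, 0.01, 0.01, 0.01])

```text
time: 24.15
tool_pos: [0.6258, 0.0379, 0.0605]
tcp_rot: [-2.243, -2.196, 0.005]
wrist_force: [0.2, -0.1, 0.2]
width: 0.115
```

```bash
python3 - <<'E'
from h import *
tilt();go((.104,-.024),.066)
cv2.imwrite("pics/w15.png",bot.read_camera("wrist")[:,:,::-1]);im=bot.read_camera("side")[:,:,::-1]
cv2.imwrite("pics/side3c.png",cv2.resize(im[145:235,250:370],None,fx=6,fy=6,interpolation=cv2.INTER_CUBIC))
E
```

```text
t 24.15 tcp [0.6258 0.0379 0.0605] stage mm [98.8  3. ] tool x deg(stage) 89.99 F [ 0.22 -0.05  0.18]
level by tool turn deg [-0.22  0.06  0.  ]
t 24.15 tcp [0.6258 0.0379 0.0605] stage mm [98.8  3. ] tool x deg(stage) 89.99 F [ 0.22 -0.05  0.18]
tool shift mm [-27.    5.2  -5.5]
```

View pics/side3c.png

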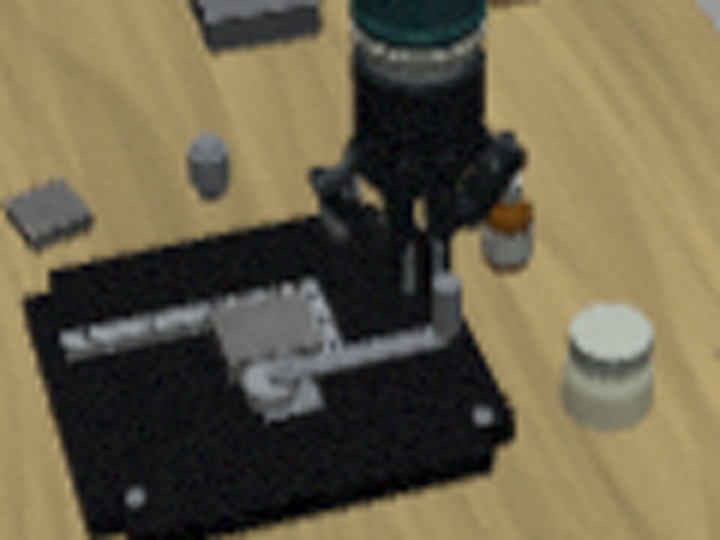

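Emit:
arm_command(slide=[[0, 0.004, -0.004], [0, 0.002, -0.001], [-0.004, 0, 0], [-0.005, 0, 0], [-0.004, 0, 0], [-0.002, 0, 0], [0, 0, 0], [0, 0, 0]], angular=[[0, 0, 0], [0, 0, 0], [0, 0, 0], [0, 0, 0], [0, 0, 0], [0, 0, 0], [0, 0, 0], [0, 0, 0]], hand=[0.01, 0.01, 0.01, 0.01, 0.01, 0.01, 0.01, 0.01])

```text
time: 25.05
tool_pos: [0.634, 0.0209, 0.0684]
tcp_rot: [2.245, 2.196, -0.0]
wrist_force: [0.7, 0.6, -0.4]
width: 0.121
```

```bash
python3 - <<'E'
from h import *
go((.105,-.024),.066)
cv2.imwrite("pics/w16.png",bot.read_camera("wrist")[:,:,::-1]);im=bot.read_camera("scene")[:,:,::-1]
cv2.imwrite("pics/scene3c.png",cv2.resize(im[135:260,285:445],None,fx=4.7,fy=4.7,interpolation=cv2.INTER_CUBIC))
E
```

```text
t 25.05 tcp [0.634  0.0209 0.0684] stage mm [107.3 -13.9] tool x deg(stage) 89.96 F [ 0.65  0.56 -0.35]
tool shift mm [-10.1  -2.3   2.4]
```

View pics/w16.png

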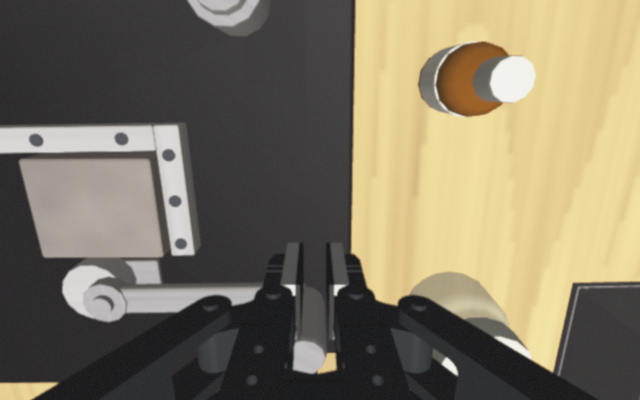

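View pics/scene3c.png

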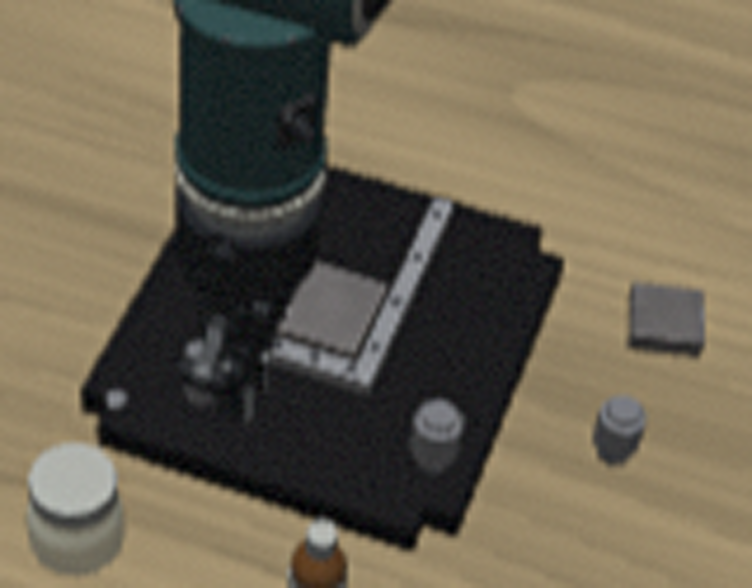

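Emit:
arm_command(slide=[[-0.003, -0.002, 0.001], [-0.003, 0, 0.001], [-0.003, 0, 0], [-0.003, 0, 0], [-0.004, 0, 0], [-0.007, 0.001, 0], [-0.007, 0.001, 0], [-0.007, 0.001, 0]], angular=[[0, 0, 0], [0, 0, 0], [0, 0, 0], [0, 0, 0], [0, 0, 2], [0, 0, 4.3], [0, 0, 4.3], [0, 0, 4.3]], hand=[0.01, 0.01, 0.01, 0.01, 0.01, 0.01, 0.01, 0.01])

```text
time: 25.95
tool_pos: [0.6311, -0.0172, 0.0659]
tcp_rot: [2.523, 1.871, -0.001]
wrist_force: [0.3, 0.3, -0.6]
width: 0.119
```

```bash
python3 - <<'E'
from h import *
lev(-1); tilt()
cv2.imwrite("pics/w17.png",bot.read_camera("wrist")[:,:,::-1])
E
```

```text
t 25.95 tcp [ 0.6311 -0.0172  0.0659] stage mm [105.2 -52. ] tool x deg(stage) 74.31 F [ 0.33  0.25 -0.61]
knob from pivot mm [ 95.2 -26.8] r 98.9 q implied 0.275 q of tool yaw 0.274
t 25.95 tcp [ 0.6311 -0.0172  0.0659] stage mm [105.2 -52. ] tool x deg(stage) 74.31 F [ 0.33  0.25 -0.61]
level by tool turn deg [-0.01  0.02  0.  ]
```

View pics/w17.png

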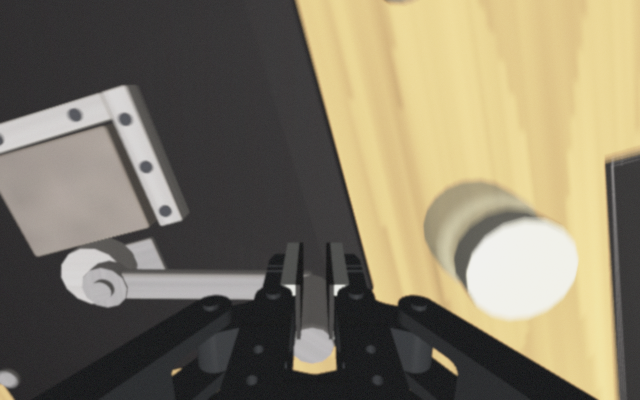

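The knob is nested and the lever is swinging shut (q about 0.27). I'll continue.

Emit:
arm_command(slide=[[-0.007, 0.001, 0], [-0.007, 0.001, 0], [-0.007, 0.001, 0], [-0.007, 0.001, 0], [-0.007, 0.001, 0], [-0.006, 0.001, 0], [-0.006, 0.001, 0], [-0.006, 0.001, 0]], angular=[[0, 0, 4.2], [0, 0, 4.2], [0, 0, 4.2], [0, 0, 4.2], [0, 0, 4.2], [0, 0, 3.5], [0, 0, 3.5], [0, 0, 3.5]], hand=[0.01, 0.01, 0.01, 0.01, 0.01, 0.01, 0.01, 0.01])

```text
time: 26.8
tool_pos: [0.611, -0.0687, 0.0661]
tcp_rot: [2.95, 1.079, 0.003]
wrist_force: [1.7, 1.1, 0.0]
width: 0.116
```

```bash
python3 - <<'E'
from h import *
lev(-1); tilt()
E
```

```text
t 26.8 tcp [ 0.611  -0.0687  0.0661] stage mm [  86.2 -103.9] tool x deg(stage) 41.38 F [1.71 1.13 0.05]
knob from pivot mm [ 67.3 -73.1] r 99.4 q implied 0.827 q of tool yaw 0.849
t 26.8 tcp [ 0.611  -0.0687  0.0661] stage mm [  86.2 -103.9] tool x deg(stage) 41.38 F [1.71 1.13 0.05]
level by tool turn deg [ 0.04 -0.11  0.  ]
```

Emit:
arm_command(slide=[[-0.006, 0.001, 0], [-0.006, 0.001, 0], [-0.006, 0.001, 0], [-0.006, 0.001, 0], [-0.006, 0.001, 0], [-0.006, 0.001, 0], [-0.006, 0.001, 0], [-0.006, 0.001, 0]], angular=[[0, 0, 3.3], [0, 0, 3.3], [0, 0, 3.3], [0, 0, 3.3], [0, 0, 3.3], [0, 0, 3.3], [0, 0, 3.3], [0, 0, 3.3]], hand=[0.01, 0.01, 0.01, 0.01, 0.01, 0.01, 0.01, 0.01])

```text
time: 27.6
tool_pos: [0.5775, -0.0987, 0.067]
tcp_rot: [-3.122, -0.346, -0.024]
wrist_force: [2.8, 0.3, -3.2]
width: 0.113
```

```bash
python3 - <<'E'
from h import *
lev(-1); tilt()
E
```

```text
t 27.6 tcp [ 0.5775 -0.0987  0.067 ] stage mm [  53.3 -134.6] tool x deg(stage) 13.84 F [ 2.81  0.3  -3.19]
knob from pivot mm [ 30.4 -96. ] r 100.7 q implied 1.264 q of tool yaw 1.329
t 27.6 tcp [ 0.5775 -0.0987  0.067 ] stage mm [  53.3 -134.6] tool x deg(stage) 13.84 F [ 2.81  0.3  -3.19]
level by tool turn deg [ 0.05 -0.89  0.  ]
```

Emit:
arm_command(slide=[[-0.005, 0.001, 0], [-0.005, 0.001, 0], [-0.005, 0.001, 0], [-0.005, 0.001, 0], [-0.003, 0, 0], [-0.003, 0, 0], [-0.003, 0, 0], [0, 0, 0]], angular=[[0, 0, 2.2], [0, 0, 2.2], [0, 0, 2.2], [0, 0, 2.2], [0, 0, 1.5], [0, 0, 1.5], [0, 0, 1.5], [0, 0, 0]], hand=[0.01, 0.01, 0.01, 0.01, 0.01, 0.01, 0.01, 0.01])

```text
time: 28.4
tool_pos: [0.5538, -0.1078, 0.0678]
tcp_rot: [-3.14, 0.037, -0.045]
wrist_force: [1.8, -0.5, -1.8]
width: 0.116
```

```bash
python3 - <<'E'
from h import *
lev(-1); tilt()
cv2.imwrite("pics/w18.png",bot.read_camera("wrist")[:,:,::-1])
E
```

```text
t 28.4 tcp [ 0.5538 -0.1078  0.0678] stage mm [  29.8 -144.2] tool x deg(stage) -0.16 F [ 1.8  -0.52 -1.79]
knob from pivot mm [   6.3 -101.1] r 101.3 q implied 1.508 q of tool yaw 1.574
t 28.4 tcp [ 0.5538 -0.1078  0.0678] stage mm [  29.8 -144.2] tool x deg(stage) -0.16 F [ 1.8  -0.52 -1.79]
level by tool turn deg [-0.07 -1.65  0.  ]
```

View pics/w18.png

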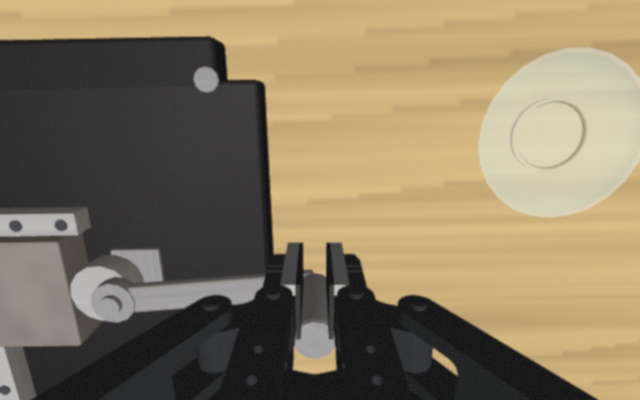

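Emit:
arm_command(slide=[[-0.002, 0, 0], [-0.002, 0, 0], [-0.002, 0, 0], [-0.002, 0, 0], [-0.002, 0, 0], [-0.002, 0, 0], [-0.002, 0, 0], [0, 0, 0]], angular=[[0, 0, 0], [0, 0, 0], [0, 0, 0], [0, 0, 0], [0, 0, 0], [0, 0, 0], [0, 0, 0], [0, 0, 0]], hand=[0.01, 0.01, 0.01, 0.01, 0.01, 0.01, 0.01, 0.01])

```text
time: 29.25
tool_pos: [0.5428, -0.1078, 0.069]
tcp_rot: [-3.141, 0.036, -0.059]
wrist_force: [5.0, -1.3, -3.4]
width: 0.114
```

```bash
python3 - <<'E'
from h import *
lev(-1); tilt()
E
```

```text
t 29.25 tcp [ 0.5428 -0.1078  0.069 ] stage mm [  18.9 -144.4] tool x deg(stage) -0.1 F [ 5.03 -1.31 -3.41]
knob from pivot mm [  -4.6 -101.4] r 101.5 q implied 1.616 q of tool yaw 1.573
t 29.25 tcp [ 0.5428 -0.1078  0.069 ] stage mm [  18.9 -144.4] tool x deg(stage) -0.1 F [ 5.03 -1.31 -3.41]
level by tool turn deg [-0.03 -2.15  0.  ]
```

Emit:
arm_command(slide=[[-0.002, 0, 0], [-0.002, 0, 0], [0, 0, 0], [0, 0, 0], [0, 0, 0], [0, 0, 0], [0, 0, 0], [0, 0, 0]], angular=[[0, 0, 0], [0, 0, 0], [0, 0, 0], [0, 0, 0], [0, 0, 0], [0, 0, 0], [0, 0, 0], [0, 0, 0]], hand=[0.01, 0.01, 0.01, 0.01, 0.01, 0.01, 0.01, 0.01])

```text
time: 30.05
tool_pos: [0.5432, -0.1077, 0.0694]
tcp_rot: [3.14, -0.037, 0.077]
wrist_force: [4.0, -2.0, -3.2]
width: 0.112
```

```bash
python3 - <<'E'
from h import *
lev(-1); tilt()
E
```

```text
t 30.05 tcp [ 0.5432 -0.1077  0.0694] stage mm [  19.3 -144.3] tool x deg(stage) -0.13 F [ 3.99 -2.03 -3.22]
knob from pivot mm [  -4.2 -101.3] r 101.4 q implied 1.613 q of tool yaw 1.573
t 30.05 tcp [ 0.5432 -0.1077  0.0694] stage mm [  19.3 -144.3] tool x deg(stage) -0.13 F [ 3.99 -2.03 -3.22]
level by tool turn deg [ 0.01 -2.81  0.  ]
```

Stalled at the stop. I'll back off straight along +x, keeping clear of the lever, then lift and look.

Emit:
arm_command(slide=[[0.005, 0, 0], [0.012, 0, 0], [0.015, 0, 0], [0.015, 0, -0.01], [0, 0, -0.03], [0, 0, -0.04], [0, 0, -0.04], [0, 0, 0]], angular=[[0, 0, 0], [0, 0, 0], [0, -1, 0], [0, -1, 0], [0, -0.8, 0], [0, 0, 0], [0, 0, 0], [0, 0, 0]], hand=[0.01, 0.01, 0.01, 0.01, 0.01, 0.01, 0.01, 0.01])

```text
time: 30.85
tool_pos: [0.5892, -0.1053, 0.1915]
tcp_rot: [-3.133, 0.037, 0.035]
wrist_force: [0.6, -0.4, 0.7]
width: 0.12
```

Emit:
arm_command(slide=[[-0.02, 0, -0.01], [-0.03, -0.01, -0.01], [-0.03, -0.01, -0.01], [-0.03, -0.01, 0], [-0.02, -0.01, 0], [0, -0.01, 0], [0, 0, 0], [0, 0, 0]], angular=[[0, 0, 0], [0, 0, 0], [0, 0, 0], [0, 0, 0], [0, 0, 0], [0, 0, 0], [0, 0, 0], [0, 0, 0]], hand=[0.01, 0.01, 0.01, 0.01, 0.01, 0.01, 0.01, 0.01])

```text
time: 31.65
tool_pos: [0.4588, -0.0484, 0.2255]
tcp_rot: [-3.13, 0.036, 0.044]
wrist_force: [-0.0, -0.6, -0.7]
width: 0.116
```

```bash
python3 - <<'E'
from h import *
import pickle
tilt(); c=bot.get_calibration("wrist")
cv2.imwrite("pics/w19.png",bot.read_camera("wrist")[:,:,::-1]); pickle.dump(c,open("w19.pkl","wb"))
im=bot.read_camera("side")[:,:,::-1]
cv2.imwrite("pics/side4c.png",cv2.resize(im[165:245,240:370],None,fx=6,fy=6,interpolation=cv2.INTER_CUBIC))
E
```

```text
t 31.65 tcp [ 0.4588 -0.0484  0.2255] stage mm [-66.4 -86.9] tool x deg(stage) -0.12 F [-0.03 -0.59 -0.71]
level by tool turn deg [-0.64  1.63  0.  ]
```

View pics/w19.png

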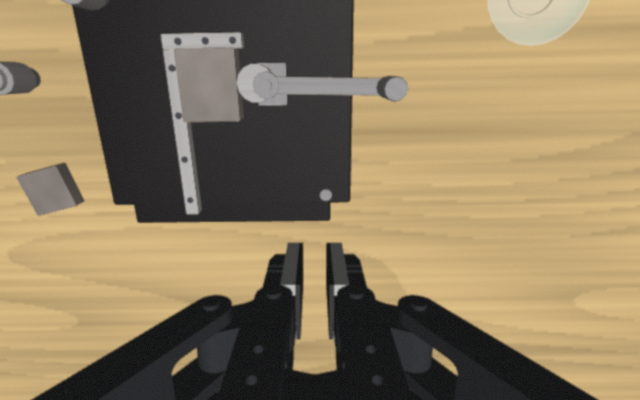

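View pics/side4c.png

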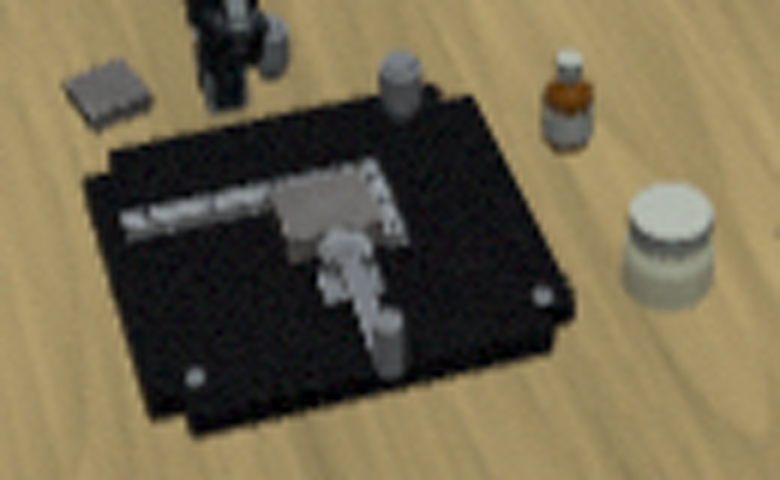

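```bash
python3 - <<'E'
from h import *
import pickle
c=pickle.load(open("w19.pkl","rb")); im=cv2.imread("pics/w19.png"); g=cv2.cvtColor(im,cv2.COLOR_BGR2GRAY)
f=lambda uv,z: 1000*w2s(ray(c,uv,z)[0,:2])
k=f((396.5,88.5),.09);p=f((264,85.5),.052); d=k-p; print("knob",k.round(1),"pivot",p.round(1),"r",np.hypot(*d).round(1),"q",np.arctan2(-d[1],d[0]).round(3))
# lever bar edges (z=.05)
top=[];bot_=[]
for u in range(295,372,3):
    col=g[68:108,u].astype(int); r=np.where(col>110)[0]; top.append((u,68+r.min())); bot_.append((u,68+r.max()))
for P in(top,bot_):
    X=np.array([f(q,.05) for q in P],np.float32); v=cv2.fitLine(X,cv2.DIST_HUBER,0,.01,.01).ravel(); print("lever dir deg",np.degrees(np.arctan2(v[1],v[0])))
m=np.zeros_like(g);m[44:128,178:246]=1
hsv=cv2.cvtColor(im,cv2.COLOR_BGR2HSV)
cv2.imwrite("pics/w19c.png",cv2.resize(im[20:140,150:420],None,fx=2.9,fy=2.9,interpolation=cv2.INTER_CUBIC))
E
```

```text
knob [   2.  -144.5] pivot [  3.  -43.2] r 101.4 q 1.581
lever dir deg -82.13583
lever dir deg 77.13986
```

View pics/w19c.png

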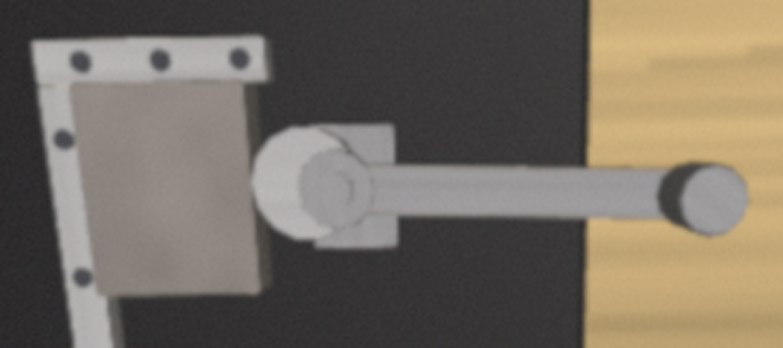

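The lever measures about 1.58 rad, which is at its stop within error. The cam is on the block, the block is flush on both fences, and the arm is clear, so I'll hand in.

```bash
python3 -c "
from h import *
stat(); print(bot.finish_job())"
```

```text
t 31.75 tcp [ 0.459  -0.0487  0.2255] stage mm [-66.2 -87.1] tool x deg(stage) -0.15 F [0.31 0.01 0.18]
the job is handed in; nothing more can be done
None
```

I swung the lever open, slid the block home into the corner, and swung the lever shut past its dead point to its stop. I handed the job in at 31.75 s; it reports no verdict.

- **Lever open:** I nested the knob between the fingertips and swung the lever from about 1.27 rad to about 0.01 rad, measured from the camera.
- **Block home:** I pushed it square against the side fence, then along it to the back fence. Both pushes stalled at 2–3 N on the wrist. Later pictures showed it flush on both fences.
- **Lever shut:** It stalled with about 4–6 N on the wrist. The last wrist picture puts it at about 1.58 rad with the cam against the block, the block still in the corner and the arm clear.
- **Bystanders:** The ones in view looked unmoved; I did not measure them at the end.

**Checks that disagreed or were not made:**
- The first picture placed the stage about 3.5 mm too far along +y compared with the finger contacts, so I corrected for it.
- The stop in x also came 2.8 mm before I expected it. I did not correct that, and relied on the stall and the pictures.
- Fitting lines to the lever's edges gave 77–82°. I discarded that because the mask also caught the bracket, and used the knob and pivot points instead.
- I could not measure the cam's force on the block. I infer that it holds from the lever sitting at its stop past the dead point.

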